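# Fit the tube disc on the rotator and screw its knob home

## Task

Fit the tube disc onto the rotator's tilted drive shaft: turn it so that its slot matches the two flats of the shaft and push it on until it sits flat on the drive flange. Only then screw the black knob in the middle of the disc clockwise until it is fully home, following it down so that the disc never lifts off its seat, and let go. Do not change the tilt of the drive head, and leave the rack, the bottle and the box where they are.

Things in the scene. Friction and masses are not known exactly. Their poses are not given: they have to be found in the camera images.
- mixer: Fixed white tube rotator: case 190 x 130 x 60 mm, x -85 to +105 mm from its origin, control panel on its -x side (towards the robot). Two grey fork cheeks, 36 to 46 mm out, 130 mm high, carry the drive head. Origin on the bench below the tilt axis, which is 108 mm up; x to its rear, y along the tilt axis, z up.
- mixer_head (a joint): Tilt of the drive head (grey motor housing, 62 mm diameter) in rad: 0 = shaft straight up, grows as the shaft leans towards the control panel (mixer -x). It stands between 0.44 and 0.68, clamped very stiffly, and must stay so.
- drive_seat (a point): Centre of the upper face of the dark drive flange (48 mm diameter), 52 mm from the tilt axis: the disc sits on this face. z points outward along the shaft, y along the tilt axis; x runs along the two flats of the shaft (the shaft's long way). White marks on the flange point along +x and -x. The flange and shaft do not turn.
- shaft_tip (a point): Tip of the steel drive shaft, 17 mm beyond the seat on the same axis (axes as drive_seat). The shaft is a 17 mm round bar with two opposite flats: 17.2 mm along x, 12 mm along y, up to 11 mm above the seat, then a tapered nose from 12 to 5 mm diameter. Oiled and slippery.
- disc: Loose white tube disc, 160 mm diameter, 5 mm thick, about 0.22 kg with its knob, lying on the bench, knob up. Origin: centre of its underside; z up through the knob. Red lines on its face, 25 to 78 mm out on both sides, lie along its x. Ten teal tube clips, 59 to 73 mm out, reach 19 mm above the underside. It is carried by its knob.
- hub_slot (a point): Centre of the slot's mouth in the disc's underside (axes as the disc). The slot goes through the grey hub (45 mm diameter, top 18 mm above the underside): 19.5 mm along the disc's x, 13.5 mm along its y, so 1.5 mm play across the flats; the disc fits either way round.
- knob (a joint): Turn of the disc's black knob in rad: 0 = fully unscrewed, grows clockwise (seen from its top), stop at 4.4 = fully home. Starts between 0.2 and 1.1. Turning clockwise moves it towards the disc by 14 mm per turn (2.23 mm per rad), 9.8 mm in all; a grasp that does not follow lifts the disc off its seat. Drag 0.05 N m; it stays where left.
- knob_grip (a point): Point on the knob's axis, 18 mm above its lower edge, 12 mm below its top; z along the axis away from the disc, turns with the knob. The knob is a black ribbed cylinder, 34 mm diameter, 30 mm high, white pointer line on top. Its lower edge is 1 mm above the hub (19 mm above the disc's underside) when home, 10.8 mm above the hub when unscrewed.
- tube_rack: Bystander: white rack 62 x 150 x 52 mm with ten capped blood tubes up to 90 mm high. Origin at the centre of its underside.
- reagent_bottle: Bystander: white reagent bottle, 48 mm diameter, 105 mm high, blue cap. Origin at the centre of its underside.
- reagent_box: Bystander: yellow box 75 x 110 x 55 mm. Origin at the centre of its underside.
Things that resemble listed ones, but are neither listed nor needed, are in the scene too. Leave any purple look-alike of the disc alone.

How it is judged:
By the outcome, as a careful person would: the job done as asked, in the order asked, and still so for the second after the job is handed in, with the robot touching nothing.
It also fails if it takes over 59 s, if anything falls off the work surface, if the arm or the gripper's body presses on something with over 40 N, if the wrist force passes 120 N, or if a joint passes its speed limit or range.

## Robot

A 6-joint arm with a two-finger parallel gripper is mounted at the origin on the work surface. World frame = base frame: x ahead of the robot, y to its left, z up, the work surface at z = 0. Lengths are in m, angles in degrees, forces in N, time in s.
With the tool pointing down it reaches from about 0.4 to 0.825 m from the base axis. Payload 7 kg.
Tool frame: the origin (TCP) lies on the centre line of the jaws, within the pads' length; the fingertips stand 22 mm ahead of it and the grasp point (between the pads) lies 3 mm ahead of it; z points along the fingers, y is the line along which they close (so a half turn about z gives the same grasp; the last joint's range is limited). The gripper opens to 88 mm and grips with 3 to 60 N. Pads are 19 mm wide; open, the fingers measure 130 mm over their backs; the gripper's body (78 mm by 193 mm) begins 47 mm behind the grasp point.
Start: joints at [89.444, 20.546, 0.682, 0, -70.136, -16.507], TCP at [0.198, 0.645, 0.249] pointing down, gripper open.
Joint ranges: [-176.03, 176.03], [-82.01, 121.73], [-58.28, 71.71], [-173.87, 95.51], [-174.79, -0.11], [-173.66, 173.66]. Speed limits (degrees/s): [136.94, 136.94, 172.46, 180, 180, 180].

## Interface

Orientations are given as [roll, pitch, yaw] about the fixed x, y, z axes, in that order (R = Rz(yaw) Ry(pitch) Rx(roll)).
In Python, from plant import get_state, cams, r gives the robot as it stands.
- The arm moves only by the tool apply_moves, never from a script. Its argument "targets" is a list of rows, each an object with "dp": the shift along the world's x, y, z in m, a list of three; "yaw": the turn about the world's z in degrees. In form: [{"dp": [x, y, z], "yaw": yaw}, ...]. A call has 1 to 20 rows; each row is the pose to reach, as a shift and turn from the pose commanded when the call began; what a row does not reach only later rows make up. A row lasts 1/12 s, in which the tool goes at most 41.7 mm and 7.16 degrees, less where a joint would pass 70% of its speed; a pose out of reach is approached as far as the arm can. A call with a gripper value outside its range is refused whole. "grip" is the gripper command: -1 is fully open, 1 is shut, values between are in proportion, set as the call begins (left out, the last holds). The fingers move at their own pace and stop on an object; "squeeze" is the grip in N (left out, the last holds). Time passes only in rows, so rows that repeat a pose let the fingers close. It gives the time, the measured TCP pose, the force, the opening and the grip force at its end, in the units of the state.
- get_state(): the state, without advancing time (a new reading comes with each control period).
- cams.capture(name): name is "side" or "top" or "wrist"; returns a dict with "image" (400x640x3 uint8, red, green, blue), "range_z" (400x640 float32, m along the optical axis (not along the pixel's ray), 0 where there is no reading), "fx", "fy", "cx", "cy" (pixels), "R" (3x3) and "t" (3): a world point X has camera coordinates R X + t; the wrist camera has in their place "T_tool_cam" (4x4, takes a point from camera to tool coordinates, whose origin is the TCP and whose axes are the flange's). Camera axes: x right, y down, z forward; pixel columns grow to the right and rows downward; lengths in m; the calibration is good to about 2 mm. A picture is of the moment at which its call begins: read the wrist's pose just before it.
- r.close_job(): hands the job in; it is judged then, once.
The state is a dict: "time_s": time; "joints": joint angles; "qd": joint speeds; "joint_torque": joint torques, N m; "tcp_pos": TCP position; "eef_rot": TCP orientation; "contact_force": force on the tool from outside, world axes, zero at the start; "moment": the same for the moment, N m; "gripper_width": finger opening in m; "gripper_force": force on a finger pad.
Only numpy, scipy, OpenCV 4.12 (cv2) and the standard library are available. Lean on these libraries where they do the work, as an engineer would, in place of code of your own. Each camera call takes 0.05 s, during which the arm holds its last target. There are 200 camera calls.

## Working session

There is one attempt and no reset: what is moved stays moved. The work goes in short steps, Python scripts to look and compute and a tool call to move; the robot and the scene stay as the last step left them, time stands still between calls to the robot, and variables do not carry over. Pictures are saved under pics/ and viewed, at most 10 in all, crops included, and the job is handed in when it is done.

Besides the shell and the picture viewer there is one more tool, called after "Request:" as name(argument=value, ...), one argument or row to a line, values as JSON. apply_moves: Moves the arm, as the interface text tells. Its arguments: {"type":"object","properties":{"targets":{"type":"array","items":{"type":"object","properties":{"dp":{"type":"array","items":{"type":"number"}},"yaw":{"type":"number"}}}},"grip":{"type":"number"},"squeeze":{"type":"number"}},"required":["targets"]}

```bash
mkdir -p pics; ls
cat > h.py <<'E'
import numpy as np, cv2, pickle
from plant import get_state, cams, r
def cap(n):
    c=cams.capture(n); pickle.dump(c,open(f'pics/{n}.pkl','wb')); return c
def world(c,u,v,z=None):
    """depth point, or ray onto plane z"""
    d=np.array([(u-c['cx'])/c['fx'],(v-c['cy'])/c['fy'],1.])
    R,t=c['R'],c['t']
    if z is None: return R.T@(d*c['range_z'][int(v),int(u)]-t)
    o=-R.T@t; w=R.T@d; return o+w*(z-o[2])/w[2]
def cloud(c):
    v,u=np.mgrid[:400,:640]; Z=c['range_z']
    P=np.stack([(u-c['cx'])/c['fx']*Z,(v-c['cy'])/c['fy']*Z,Z],-1)
    return (P-c['t'])@c['R']
E
python3 - <<'E'
from h import *
print(get_state())
for n in('top','side'):
    c=cap(n); cv2.imwrite(f'pics/{n}0.png',c['image'][...,::-1]); print(n,c['fx'],c['cx'],c['cy'],-c['R'].T@c['t'],c['R'][2])
E
```

```text
pics
{'time_s': 0.0, 'joints': array([ 8.94460224e+01,  2.05906379e+01,  6.34564213e-01, -1.98204981e-02,
       -7.01367281e+01, -1.65062695e+01]), 'qd': array([-0.05825659,  0.0328025 , -0.04314441,  0.07276808,  0.05019041,
        0.09101285]), 'joint_torque': array([ 3.20988611e-04, -5.82713485e+01,  2.93054563e+01,  6.99708447e+00,
        6.95720402e-03, -1.49336333e-04]), 'tcp_pos': array([0.19792824, 0.64485599, 0.24763861]), 'eef_rot': array([ 1.79905728e+02, -8.50459219e-03, -1.70669897e+01]), 'contact_force': array([ 0.57780648, -0.74613884,  0.25470513]), 'moment': array([0.00803409, 0.00774717, 0.02983462]), 'gripper_force': 0.0, 'gripper_width': 0.08780727870751537}
top 470.227132843405 317.653307674352 193.36838750961607 [0.42072397 0.01294594 1.83158279] [ 6.79276598e-02 -1.33028008e-04 -9.97690240e-01]
side 409.2268544556146 323.11840101166155 198.52066097841296 [ 0.37219438 -0.83543386  1.12096393] [ 0.11901789  0.63809878 -0.76070013]
```

View pics/top0.png

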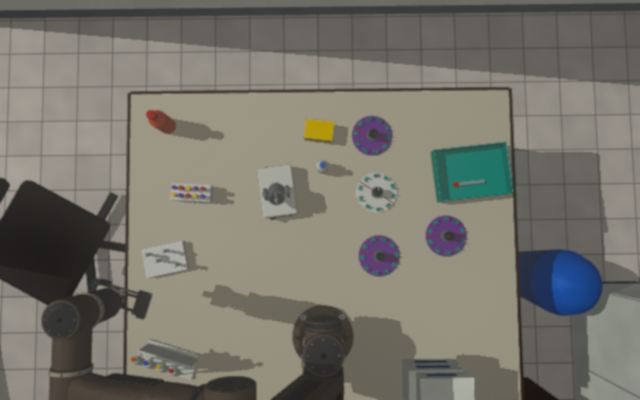

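View pics/side0.png

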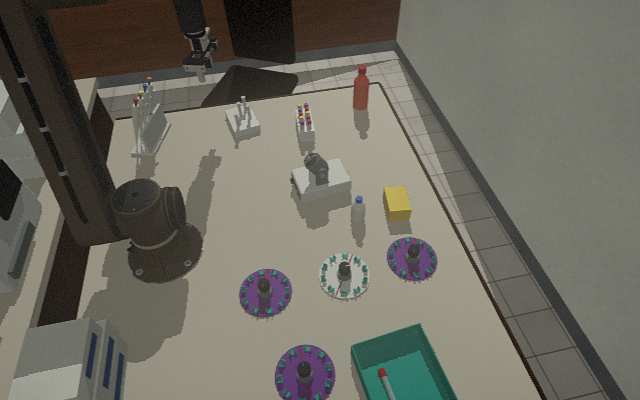

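Run:
```python
from h import *
t=pickle.load(open('pics/top.pkl','rb'));s=pickle.load(open('pics/side.pkl','rb'))
a=cv2.resize(t['image'][155:235,245:405],(800,400),interpolation=cv2.INTER_CUBIC)
b=cv2.resize(s['image'][140:300,280:380],(312,500),interpolation=cv2.INTER_CUBIC)[:200]
cv2.imwrite('pics/crop0.png',a[...,::-1])
for z,n,uv in((.045,'knobtop',(377,192)),(.06,'case',(277,192))):
    print(n,world(t,*uv,z))
P=cloud(t); im=t['image'].astype(int)
# case top: z 50..70mm near mixer
reg=np.zeros((400,640),bool); reg[155:225,250:305]=1
m=reg&(abs(P[...,2]-.06)<.008); pts=P[m]; print(len(pts),np.median(pts,0)); rc=cv2.minAreaRect(pts[:,:2].astype(np.float32));print('case',rc, cv2.boxPoints(rc))
h=reg&(P[...,2]>.1); print('head',P[h].mean(0),P[h].max(0)); 
for q in P[h][::6]: print(q.round(3),end=' ')
# disc red
reg[:]=0; reg[165:220,350:405]=1
d=reg&(im[...,0]>150)&(im.max(-1)-im.min(-1)<60)&(P[...,2]<.04)
red=reg&(im[...,0]-im[...,1]>35)&(im[...,0]-im[...,2]>35)
q=np.array([world(t,u,v,.005) for v,u in np.argwhere(red)]); print('red',len(q),q[:,:2].mean(0)); 
w,V=np.linalg.eigh(np.cov(q[:,:2].T)); print(w,V[:,1],np.degrees(np.arctan2(V[1,1],V[0,1])))
teal=reg&(im[...,1]-im[...,0]>30); q=np.array([world(t,u,v,.019) for v,u in np.argwhere(teal)]); print('teal',len(q),cv2.minEnclosingCircle(q[:,:2].astype(np.float32)))
```

```text
knobtop [ 0.54467959 -0.21336829  0.045     ]
case [0.5484972  0.16618705 0.06      ]
1179 [0.57207408 0.16291698 0.0598434 ]
case ((0.551710844039917, 0.16724266111850739), (0.194982647895813, 0.13040238618850708), 7.028230667114258) [[0.44697416 0.22002505]
 [0.46292996 0.09060251]
 [0.6564475  0.11446027]
 [0.6404917  0.2438828 ]]
head [0.53334542 0.15789477 0.20531865] [0.57805153 0.21705946 1.83158279]
[0.421 0.013 1.832] [0.421 0.013 1.832] [0.578 0.168 0.116] [0.574 0.176 0.115] [0.574 0.154 0.116] [0.569 0.171 0.127] [0.57  0.151 0.112] [0.567 0.191 0.115] [0.565 0.167 0.133] [0.566 0.147 0.115] [0.563 0.19  0.12 ] [0.561 0.167 0.138] [0.562 0.146 0.121] [0.559 0.212 0.121] [0.558 0.181 0.135] [0.557 0.159 0.142] [0.559 0.139 0.114] [0.555 0.212 0.124] [0.554 0.181 0.142] [0.552 0.158 0.154] [0.555 0.139 0.117] [0.552 0.212 0.119] [0.55  0.18  0.146] [0.548 0.157 0.164] [0.551 0.139 0.123] [0.548 0.207 0.13 ] [0.546 0.179 0.155] [0.546 0.158 0.151] [0.547 0.138 0.134] [0.549 0.115 0.102] [0.546 0.203 0.104] [0.541 0.172 0.161] [0.541 0.15  0.159] [0.543 0.128 0.129] [0.541 0.
[... 227 characters left out ...]
62] [0.533 0.125 0.119] [0.529 0.203 0.134] [0.527 0.175 0.163] [0.527 0.154 0.165] [0.528 0.134 0.14 ] [0.527 0.202 0.113] [0.524 0.173 0.152] [0.524 0.151 0.148] [0.523 0.209 0.119] [0.521 0.18  0.153] [0.52  0.158 0.16 ] [0.521 0.138 0.14 ] [0.518 0.188 0.141] [0.516 0.164 0.166] [0.517 0.144 0.152] [0.513 0.183 0.16 ] [0.513 0.161 0.164] [0.513 0.141 0.142] [0.51  0.173 0.149] [0.51  0.152 0.145] [0.507 0.181 0.145] [0.506 0.158 0.155] [0.503 0.181 0.142] [0.503 0.159 0.146] [0.499 0.173 0.146] [0.5   0.153 0.135] [0.421 0.013 1.832] Traceback (most recent call last):
  File "<stdin>", line 18, in <module>
IndexError: too many indices for array: array is 1-dimensional, but 2 were indexed
```

View pics/crop0.png

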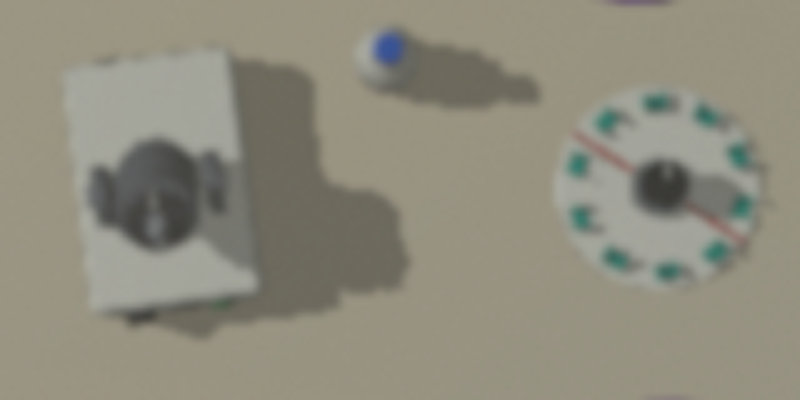

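White disc at top pixel (377,192), with red line from (360,182) to (394,204); the other three discs, at (372,135), (446,236) and (379,256), are the purple look-alikes. Only the white one fits, and the crop confirms it. The mixer is at (277,192) with yaw about 7°, and its head leans towards the robot.

Request:
apply_moves(
  targets=[
    {"dp": [0.28,-0.48,0.08],"yaw": -56},
    {"dp": [0.28,-0.48,0.08],"yaw": -56},
    {"dp": [0.28,-0.48,0.08],"yaw": -56},
    {"dp": [0.28,-0.48,0.08],"yaw": -56},
    {"dp": [0.28,-0.48,0.08],"yaw": -56},
    {"dp": [0.28,-0.48,0.08],"yaw": -56},
    {"dp": [0.28,-0.48,0.08],"yaw": -56},
    {"dp": [0.28,-0.48,0.08],"yaw": -56},
    {"dp": [0.28,-0.48,0.08],"yaw": -56},
    {"dp": [0.28,-0.48,0.08],"yaw": -56},
    {"dp": [0.28,-0.48,0.08],"yaw": -56},
    {"dp": [0.28,-0.48,0.08],"yaw": -56},
    {"dp": [0.28,-0.48,0.08],"yaw": -56},
    {"dp": [0.28,-0.48,0.08],"yaw": -56},
    {"dp": [0.28,-0.48,0.08],"yaw": -56},
    {"dp": [0.28,-0.48,0.08],"yaw": -56},
    {"dp": [0.28,-0.48,0.08],"yaw": -56},
    {"dp": [0.28,-0.48,0.08],"yaw": -56},
  ],
)

```text
time_s: 1.6
tcp_pos: [0.4776, 0.1659, 0.3282]
eef_rot: [180.0, -0.0, -73.0]
contact_force: [0.4, 0.0, -0.7]
gripper_width: 0.0877
gripper_force: 0.0
```

```bash
cat >> h.py <<'E'
from scipy.spatial.transform import Rotation as Ro
def wcap(fn):
    s=get_state(); c=cams.capture('wrist')
    T=np.eye(4);T[:3,:3]=Ro.from_euler('xyz',s['eef_rot'],degrees=True).as_matrix();T[:3,3]=s['tcp_pos']
    W=T@c['T_tool_cam']; c['R']=W[:3,:3].T; c['t']=-c['R']@W[:3,3]
    pickle.dump(c,open(f'pics/{fn}.pkl','wb')); cv2.imwrite(f'pics/{fn}.png',c['image'][...,::-1]); return c,s
E
python3 - <<'E'
from h import *
c,s=wcap('w1'); print(s['tcp_pos'],s['eef_rot'],s['joints'],s['time_s']); print(c['T_tool_cam'].round(3),c['fx'],-c['R'].T@c['t'])
E
```

```text
[0.47759797 0.16587183 0.32819584] [ 1.79963609e+02 -3.03957221e-03 -7.30140056e+01] [ 4.14373094e+01  1.82356257e+00 -1.26434071e+01 -1.26967834e-02
 -7.55674162e+01 -2.44481477e+01] 1.6
[[ 0.001 -0.959 -0.284  0.076]
 [ 1.     0.001  0.001  0.   ]
 [-0.001 -0.284  0.959 -0.136]
 [ 0.     0.     0.     1.   ]] 289.61872050072554 [0.49963941 0.09340429 0.46466834]
```

View pics/w1.png

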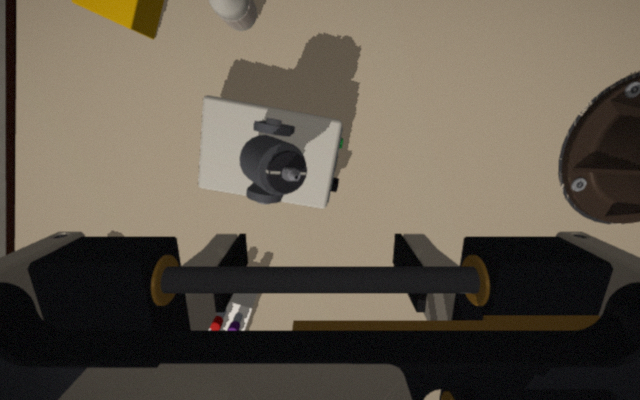

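Run:
```python
from h import *
c=pickle.load(open('pics/w1.pkl','rb')); P=cloud(c); im=c['image'].astype(int)
reg=np.zeros((400,640),bool); reg[90:215,190:350]=1
m=reg&(abs(P[...,2]-.06)<.004); m=cv2.erode(m.astype(np.uint8),np.ones((2,2)))>0
rc=cv2.minAreaRect(P[m][:,:2].astype(np.float32)); print('case',rc,np.median(P[m][:,2]))
g=reg&(P[...,2]>.1)&(P[...,2]<.2)
# flange face region: dark pixels in ring about tip
vv,uu=np.mgrid[:400,:640]; f=g&(np.hypot(uu-288,vv-174)<17)
pts=P[f]; best=None; rng=np.random.default_rng(0)
for _ in range(2000):
    a=pts[rng.choice(len(pts),3,False)]; n=np.cross(a[1]-a[0],a[2]-a[0]); l=np.linalg.norm(n)
    if l<1e-5: continue
    n/=l; n*=np.sign(n[2]); k=abs((pts-a[0])@n)<.0015
    if best is None or k.sum()>best.sum(): best=k
q=pts[best]; ce=q.mean(0); n=np.linalg.svd(q-ce)[2][2]; n*=np.sign(n[2])
print('plane',len(pts),len(q),ce,n,'tilt',np.arccos(n[2]),'az',np.degrees(np.arctan2(-n[1],-n[0])))
hgt=(P-ce)@n; t=g&(hgt>.012)&(hgt<.025); print('tip',P[t].mean(0),hgt[t].max(),t.sum())
ff=g&(abs(hgt)<.002)&(np.hypot(uu-288,vv-174)<35); 
fq=P[ff]; print('face extent',len(fq), (fq.max(0)+fq.min(0))/2, fq.max(0)-fq.min(0))
a=cv2.resize(c['image'][110:230,220:360],(800,686),interpolation=cv2.INTER_CUBIC)[:600]; cv2.imwrite('pics/crop1.png',a[...,::-1])
```

```text
case ((0.553105354309082, 0.1664046347141266), (0.18629685044288635, 0.12683196365833282), 7.050756454467773) 0.060004423405168296
plane 876 657 [0.5151344  0.16392596 0.15132588] [-0.56644586 -0.06241813  0.82173174] tilt 0.6063531153534183 az 6.288200068393771
tip [0.50842382 0.16030484 0.16422325] 0.018550291161538522 73
face extent 1067 [0.51560415 0.16159463 0.15053952] [0.04077985 0.04692203 0.0288269 ]
```

View pics/crop1.png

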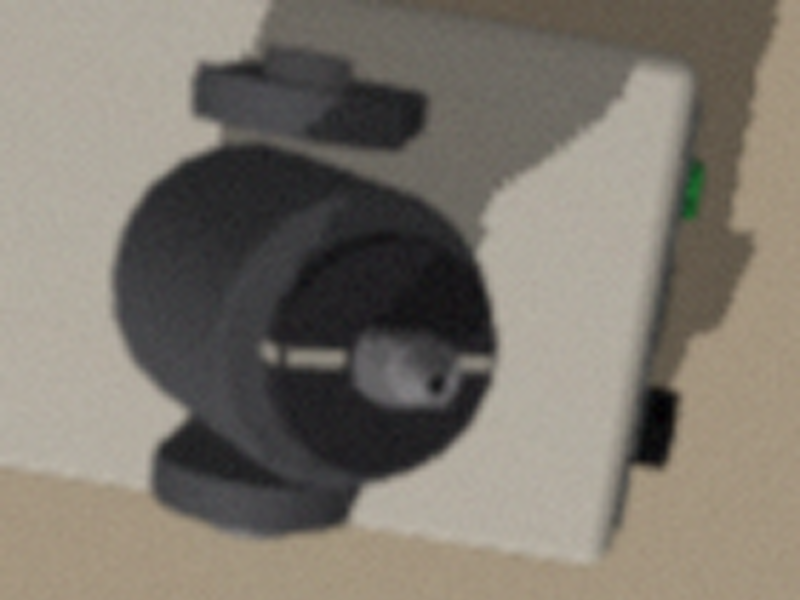

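Request:
apply_moves(
  targets=[
    {"dp": [0.06,-0.3,-0.08],"yaw": -50},
    {"dp": [0.06,-0.3,-0.08],"yaw": -50},
    {"dp": [0.06,-0.3,-0.08],"yaw": -50},
    {"dp": [0.06,-0.3,-0.08],"yaw": -50},
    {"dp": [0.06,-0.3,-0.08],"yaw": -50},
    {"dp": [0.06,-0.3,-0.08],"yaw": -50},
    {"dp": [0.06,-0.3,-0.08],"yaw": -50},
    {"dp": [0.06,-0.3,-0.08],"yaw": -50},
    {"dp": [0.06,-0.3,-0.08],"yaw": -50},
    {"dp": [0.06,-0.3,-0.08],"yaw": -50},
  ],
)

```text
time_s: 2.48
tcp_pos: [0.5379, -0.1351, 0.2475]
eef_rot: [179.9, -0.1, -123.1]
contact_force: [0.5, 0.2, 0.6]
gripper_width: 0.0877
gripper_force: 0.0
```

Run:
```python
from h import *
c,s=wcap('w2'); print(s['tcp_pos'],s['eef_rot'],s['joints'],s['time_s'])
```

```text
[ 0.53791295 -0.13509917  0.24753015] [ 1.79908057e+02 -6.80174460e-02 -1.23120757e+02] [ 6.12980725e+00  9.34861994e+00 -1.46862529e+01 -6.01851932e-03
 -6.60793619e+01 -3.92481734e+01] 2.4833
```

View pics/w2.png

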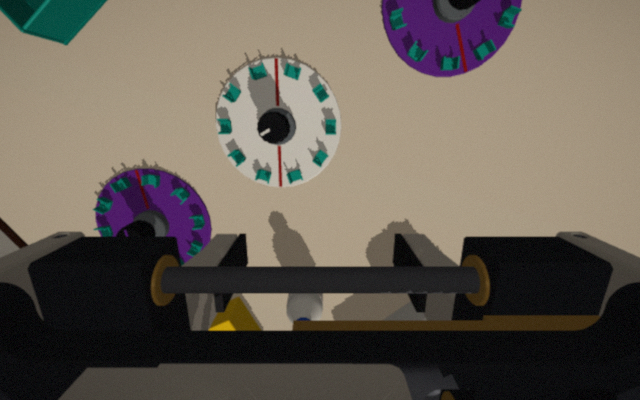

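Run:
```python
from h import *
c=pickle.load(open('pics/w2.pkl','rb')); P=cloud(c); im=c['image'].astype(int)
reg=np.zeros((400,640),bool); reg[45:195,205:350]=1
red=reg&(im[...,0]-im[...,1]>40)&(im[...,0]-im[...,2]>40)
q=np.array([world(c,u,v,.005)[:2] for v,u in np.argwhere(red)])
w,V=np.linalg.eigh(np.cov(q.T)); a=np.degrees(np.arctan2(V[1,1],V[0,1])); print('red',len(q),q.mean(0),'angle',a, w)
top=reg&(P[...,2]>.05)&(P[...,2]<.075); z=np.percentile(P[top][:,2],90); k=reg&(abs(P[...,2]-z)<.0025)
print('knob z',z,k.sum(),cv2.minEnclosingCircle(P[k][:,:2].astype(np.float32)))
d=reg&(abs(P[...,2]-.005)<.002); print('disc',cv2.minEnclosingCircle(P[d][:,:2].astype(np.float32)))
tl=reg&(im[...,1]-im[...,0]>30)&(P[...,2]>.012); e=cv2.fitEllipse(P[tl][:,:2].astype(np.float32));print('teal',e)
print('table',np.median(P[60:150,440:640][P[60:150,440:640,2]<.02][:,2]))
```

```text
red 258 [ 0.54379236 -0.2202974 ] angle 56.74112772147881 [1.11605066e-06 2.94152083e-03]
knob z 0.05749040362444048 711 ((0.5468645095825195, -0.21641241014003754), 0.016907712444663048)
disc ((0.5366199016571045, -0.22106415033340454), 0.09069731086492538)
teal ((0.5465784668922424, -0.21585613489151), (0.1328599750995636, 0.13318532705307007), 137.2253875732422)
table 0.0003948060013134933
```

Wrist view: the white disc's red line runs (277,58)–(280,186) and its knob top is near (273,127). Measured knob centre is (0.547, -0.216) with its top at 57.5 mm, so the knob stands at about 0.6 rad, which is plausible. The drive seat is near (0.514, 0.162, 0.151) with tilt 0.606 rad.

I'll grasp the knob with the jaws across the red lines.

Request:
apply_moves(
  targets=[
    {"dp": [0.009,-0.081,-0.03],"yaw": 0},
    {"dp": [0.009,-0.081,-0.06],"yaw": 0},
    {"dp": [0.009,-0.081,-0.09],"yaw": 0},
    {"dp": [0.009,-0.081,-0.12],"yaw": 0},
    {"dp": [0.009,-0.081,-0.15],"yaw": 0},
    {"dp": [0.009,-0.081,-0.175],"yaw": 0},
    {"dp": [0.009,-0.081,-0.19],"yaw": 0},
    {"dp": [0.009,-0.081,-0.196],"yaw": 0},
    {"dp": [0.009,-0.081,-0.196],"yaw": 0},
  ],
  grip=-0.25,
)

```text
time_s: 3.28
tcp_pos: [0.5469, -0.2142, 0.0517]
eef_rot: [179.9, -0.1, -122.9]
contact_force: [-0.1, 0.5, 1.2]
gripper_width: 0.0551
gripper_force: 0.0
```

Request:
apply_moves(
  targets=[
    {"dp": [0,0,0],"yaw": 0},
    {"dp": [0,0,0],"yaw": 0},
    {"dp": [0,0,0],"yaw": 0},
    {"dp": [0,0,0],"yaw": 0},
    {"dp": [0,0,0],"yaw": 0},
    {"dp": [0,0,0],"yaw": 0},
  ],
  grip=1,
  squeeze=25,
)

```text
time_s: 3.78
tcp_pos: [0.5478, -0.2157, 0.0538]
eef_rot: [-179.9, 0.1, -123.1]
contact_force: [-0.2, 3.3, 7.2]
gripper_width: 0.0335
gripper_force: 25.0
```

Request:
apply_moves(
  targets=[
    {"dp": [0,0,0.03],"yaw": 0},
    {"dp": [0,0,0.06],"yaw": 0},
    {"dp": [0,0,0.09],"yaw": 6},
    {"dp": [0,0,0.12],"yaw": 13},
    {"dp": [0,0,0.15],"yaw": 20},
    {"dp": [0.01,0.03,0.16],"yaw": 27},
    {"dp": [0.02,0.06,0.16],"yaw": 34},
    {"dp": [0.03,0.09,0.16],"yaw": 41},
    {"dp": [0.04,0.12,0.16],"yaw": 48},
    {"dp": [0.05,0.15,0.16],"yaw": 55},
    {"dp": [0.06,0.18,0.16],"yaw": 62},
    {"dp": [0.07,0.21,0.16],"yaw": 69},
    {"dp": [0.09,0.24,0.16],"yaw": 76},
    {"dp": [0.1,0.27,0.16],"yaw": 83},
    {"dp": [0.11,0.3,0.16],"yaw": 90},
    {"dp": [0.12,0.33,0.16],"yaw": 97},
    {"dp": [0.13,0.36,0.16],"yaw": 104},
    {"dp": [0.1375,0.39,0.16],"yaw": 111},
    {"dp": [0.1375,0.399,0.16],"yaw": 118},
    {"dp": [0.1375,0.399,0.16],"yaw": 125},
  ],
)

```text
time_s: 5.45
tcp_pos: [0.6843, 0.186, 0.2113]
eef_rot: [180.0, 0.1, 2.4]
contact_force: [0.4, -0.2, -2.8]
gripper_width: 0.0331
gripper_force: 25.0
```

Request:
apply_moves(
  targets=[
    {"dp": [0,0,0],"yaw": 5},
    {"dp": [0,0,0],"yaw": 5},
    {"dp": [0,0,0],"yaw": 5},
  ],
)

```text
time_s: 5.7
tcp_pos: [0.6842, 0.1831, 0.2121]
eef_rot: [180.0, 0.1, 6.8]
contact_force: [0.5, 0.6, -1.4]
gripper_width: 0.0331
gripper_force: 25.0
```

Run:
```python
from h import *
c,s=wcap('w3'); print(s['tcp_pos'],s['eef_rot'],s['joints'],s['time_s'],s['gripper_width'],s['contact_force'])
P=cloud(c);im=c['image'].astype(int)
R=Ro.from_euler('z',7.05,degrees=True).as_matrix()
L=(P-s['tcp_pos'])@R   # mixer axes about TCP
w=(im.min(-1)>140)&(im.max(-1)-im.min(-1)<60)&(np.hypot(L[...,0],L[...,1])<.075)&(np.hypot(L[...,0],L[...,1])>.03)&(L[...,2]>-.09)&(L[...,2]<.03)
q=L[w]; ce=q.mean(0)
for _ in range(5):
    n=np.linalg.svd(q-ce,full_matrices=False)[2][2];n*=np.sign(n[2]); k=abs((q-ce)@n)<.002; q=q[k] if k.sum()>50 else q; ce=q.mean(0)
print(len(q),ce,n,np.degrees(np.arctan2(n[0],n[2])), 'plane height under TCP',ce@n/n[2])
```

```text
[0.68424821 0.18308743 0.21214436] [1.79992657e+02 5.07769635e-02 6.75595685e+00] [ 3.06835129e+01  2.49106471e+01  2.57283147e+00 -1.50032330e-02
 -6.77115764e+01  6.60781434e+01] 5.7 0.033143338045143196 [ 0.54130342  0.64715151 -1.38108503]
11724 [ 0.03058448  0.00131266 -0.04876293] [6.64935631e-04 1.38936382e-03 9.99998814e-01] 0.038098044881200735 plane height under TCP -0.04874077322179382
```

View pics/w3.png

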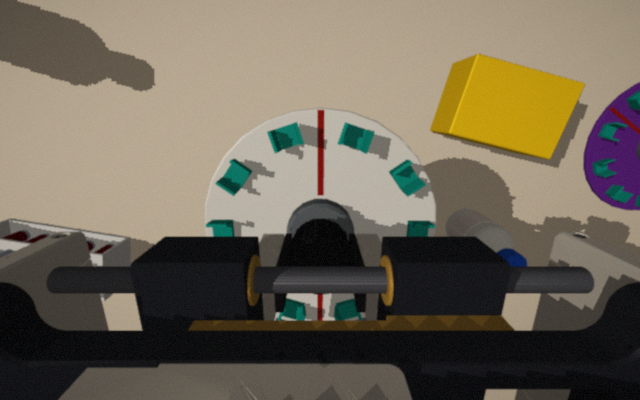

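Request:
apply_moves(
  targets=[
    {"dp": [0,0,-0.03],"yaw": 0},
    {"dp": [0,0,-0.06],"yaw": 0},
    {"dp": [0,0,-0.085],"yaw": 0},
    {"dp": [0,0,-0.095],"yaw": 0},
    {"dp": [0,0,-0.098],"yaw": 0},
    {"dp": [0,0,-0.101],"yaw": 0},
    {"dp": [0,0,-0.104],"yaw": 0},
    {"dp": [0,0,-0.107],"yaw": 0},
  ],
  squeeze=15,
)

```text
time_s: 6.42
tcp_pos: [0.6872, 0.1838, 0.1087]
eef_rot: [-179.9, -0.4, 7.0]
contact_force: [5.2, -1.1, 5.6]
gripper_width: 0.0337
gripper_force: 15.0
```

```bash
cat >> h.py <<'E'
def tilt(fn,yawm=7.05,lo=-.13):
    c,s=wcap(fn); P=cloud(c);im=c['image'].astype(int)
    R=Ro.from_euler('z',yawm,degrees=True).as_matrix(); L=(P-s['tcp_pos'])@R
    rr=np.hypot(L[...,0],L[...,1])
    w=(im.min(-1)>90)&(im.max(-1)-im.min(-1)<60)&(rr<.1)&(rr>.022)&(L[...,2]>lo)&(L[...,2]<.04)&(c['range_z']>.1)
    q0=L[w]; rng=np.random.default_rng(0); best=None
    for _ in range(1500):
        a=q0[rng.choice(len(q0),3,False)]; n=np.cross(a[1]-a[0],a[2]-a[0]); l=np.linalg.norm(n)
        if l<1e-5: continue
        k=abs((q0-a[0])@(n/l))<.0012
        if best is None or k.sum()>best.sum(): best=k
    q=q0[best]; ce=q.mean(0); n=np.linalg.svd(q-ce,full_matrices=False)[2][2]; n*=np.sign(n[2])
    print('t',s['time_s'],'tcp',s['tcp_pos'].round(4),'F',s['contact_force'].round(1),'M',s['moment'].round(2),'w',round(s['gripper_width'],4))
    print('plane n(mixer)',n.round(3),'tilt x deg',np.degrees(np.arctan2(n[0],n[2])).round(1),'y',np.degrees(np.arctan2(n[1],n[2])).round(1),'TCP-to-face dist',-(ce@n).round(4),best.sum(),len(q0))
    return c,s,L,n,ce
E
python3 -c "
from h import *
tilt('w4')"
```

```text
t 6.4167 tcp [0.6872 0.1838 0.1087] F [ 5.2 -1.1  5.6] M [-0.43 -1.66  0.02] w 0.0337
plane n(mixer) [0.119 0.    0.993] tilt x deg 6.8 y 0.0 TCP-to-face dist 0.0477 16509 24283
```

Request:
apply_moves(
  targets=[
    {"dp": [0,0,-0.002],"yaw": 0},
    {"dp": [0,0,-0.004],"yaw": 0},
    {"dp": [0,0,-0.006],"yaw": 0},
    {"dp": [0,0,-0.008],"yaw": 0},
    {"dp": [0,0,-0.01],"yaw": 0},
  ],
  squeeze=10,
)

```text
time_s: 6.88
tcp_pos: [0.6872, 0.1844, 0.0978]
eef_rot: [-179.9, -0.4, 7.0]
contact_force: [7.8, 0.6, 5.2]
gripper_width: 0.0336
gripper_force: 10.0
```

```bash
python3 -c "
from h import *
tilt('w5')"
```

```text
t 6.8833 tcp [0.6872 0.1844 0.0978] F [7.8 0.6 5.2] M [ 0.19 -2.55  0.02] w 0.0336
plane n(mixer) [ 0.334 -0.     0.943] tilt x deg 19.5 y -0.0 TCP-to-face dist 0.0437 14262 25950
```

Request:
apply_moves(
  targets=[
    {"dp": [0,0,-0.002],"yaw": 0},
    {"dp": [0,0,-0.004],"yaw": 0},
    {"dp": [0,0,-0.006],"yaw": 0},
    {"dp": [0,0,-0.0065],"yaw": 0},
  ],
  squeeze=10,
)

```text
time_s: 7.27
tcp_pos: [0.6864, 0.1842, 0.0903]
eef_rot: [-179.9, -0.2, 7.0]
contact_force: [5.7, 2.1, 2.8]
gripper_width: 0.0335
gripper_force: 10.0
```

```bash
python3 -c "
from h import *
tilt('w6')"
```

```text
t 7.2667 tcp [0.6864 0.1842 0.0903] F [5.7 2.1 2.8] M [ 0.36 -2.2   0.04] w 0.0335
plane n(mixer) [ 0.48  -0.001  0.877] tilt x deg 28.7 y -0.0 TCP-to-face dist 0.04 13738 27364
```

Request:
apply_moves(
  targets=[
    {"dp": [0,0,-0.002],"yaw": 0},
    {"dp": [0,0,-0.004],"yaw": 0},
    {"dp": [0,0,-0.005],"yaw": 0},
  ],
)

```text
time_s: 7.57
tcp_pos: [0.6864, 0.1843, 0.0859]
eef_rot: [-179.9, -0.3, 7.0]
contact_force: [1.9, 0.5, 11.5]
gripper_width: 0.0331
gripper_force: 10.0
```

Request:
apply_moves(
  targets=[
    {"dp": [0,0,0],"yaw": 0},
    {"dp": [0,0,0.004],"yaw": 0},
    {"dp": [0.005,0,0.03],"yaw": 0},
    {"dp": [0.005,0,0.06],"yaw": 0},
    {"dp": [0.005,0,0.09],"yaw": 0},
    {"dp": [0.005,0,0.12],"yaw": 0},
    {"dp": [0.005,0,0.15],"yaw": 0},
    {"dp": [0.005,0,0.18],"yaw": 0},
    {"dp": [0.005,0,0.2],"yaw": 0},
    {"dp": [0.005,0,0.2],"yaw": 0},
  ],
  squeeze=40,
)

```text
time_s: 8.4
tcp_pos: [0.6902, 0.1836, 0.2893]
eef_rot: [-179.9, -0.3, 6.9]
contact_force: [1.2, -0.2, -0.7]
gripper_width: 0.033
gripper_force: 40.0
```

```bash
python3 -c "
from h import *
tilt('w7')"
```

```text
t 8.4 tcp [0.6902 0.1836 0.2893] F [ 1.2 -0.2 -0.7] M [-0.04 -0.1   0.01] w 0.033
plane n(mixer) [ 0.544 -0.002  0.839] tilt x deg 33.0 y -0.1 TCP-to-face dist 0.0384 11808 12786
```

```bash
cat >> h.py <<'E'
from scipy.optimize import least_squares
def centre(c,L,n,ce):
    """disc face centre rel. TCP in mixer axes, from the rim of the face"""
    e1=np.array([n[2],0,-n[0]]);e1/=np.linalg.norm(e1);e2=np.cross(n,e1)
    o=-(-(ce@n))*n; q=L-o; h=q@n; m=(abs(h)<.0015)&(c['range_z']>.1); X=q@e1;Y=q@e2
    m&=np.hypot(X,Y)<.1
    X,Y=X[m],Y[m]; a=np.round(np.degrees(np.arctan2(Y,X))/3).astype(int); B=[]
    for k in np.unique(a):
        i=np.where(a==k)[0]; j=i[np.argmax(np.hypot(X[i],Y[i]))]
        if np.hypot(X[j],Y[j])>.065: B.append((X[j],Y[j]))
    B=np.array(B); s=least_squares(lambda p:np.hypot(B[:,0]-p[0],B[:,1]-p[1])-p[2],[0,0,.08],loss='soft_l1',f_scale=.001)
    p=o+s.x[0]*e1+s.x[1]*e2
    print('rim',len(B),s.x.round(4),'face centre rel TCP (mixer)',p.round(4)); return p,e1,e2
E
python3 - <<'E'
from h import *
c=pickle.load(open('pics/w7.pkl','rb')); T=np.array([0.6902,.1836,.2893])
L=(cloud(c)-T)@Ro.from_euler('z',7.05,degrees=True).as_matrix()
n=np.array([.544,-.002,.839]); n/=np.linalg.norm(n)
h=L@n; m=(abs(h+.0384)<.001)&(np.linalg.norm(L,axis=-1)<.1); ce=L[m].mean(0)
centre(c,L,n,-.0384*n)
E
```

```text
rim 49 [0.012  0.0012 0.0792] face centre rel TCP (mixer) [-0.0108  0.0013 -0.0388]
```

Request:
apply_moves(
  targets=[
    {"dp": [-0.01,0,0.02],"yaw": -7},
    {"dp": [-0.02,0,0.04],"yaw": -14},
    {"dp": [-0.03,0,0.05],"yaw": -21},
    {"dp": [-0.04,0,0.05],"yaw": -28},
    {"dp": [-0.05,0,0.05],"yaw": -35},
    {"dp": [-0.06,0,0.05],"yaw": -42},
    {"dp": [-0.07,0,0.05],"yaw": -49},
    {"dp": [-0.08,0,0.05],"yaw": -56},
    {"dp": [-0.09,0,0.05],"yaw": -63},
    {"dp": [-0.1,0,0.05],"yaw": -70},
    {"dp": [-0.11,0,0.05],"yaw": -77},
    {"dp": [-0.12,0,0.05],"yaw": -84},
    {"dp": [-0.13,0,0.05],"yaw": -91},
    {"dp": [-0.14,0,0.05],"yaw": -98},
    {"dp": [-0.15,0,0.05],"yaw": -105},
    {"dp": [-0.16,-0.005,0.05],"yaw": -112},
    {"dp": [-0.17,-0.01,0.05],"yaw": -119},
    {"dp": [-0.18,-0.015,0.05],"yaw": -126},
    {"dp": [-0.19,-0.02,0.05],"yaw": -133},
    {"dp": [-0.2,-0.023,0.05],"yaw": -140},
  ],
)

```text
time_s: 10.12
tcp_pos: [0.4876, 0.1594, 0.3319]
eef_rot: [179.9, -0.2, -133.4]
contact_force: [0.1, -1.5, -1.8]
gripper_width: 0.0325
gripper_force: 40.0
```

Request:
apply_moves(
  targets=[
    {"dp": [0,0,0],"yaw": -7},
    {"dp": [0,0,0],"yaw": -14},
    {"dp": [0,0,0],"yaw": -21},
    {"dp": [0,0,0],"yaw": -28},
    {"dp": [0,0,0],"yaw": -35},
    {"dp": [0,0,0],"yaw": -40},
    {"dp": [0,0,0],"yaw": -40},
    {"dp": [0,0,0],"yaw": -40},
  ],
)

```text
time_s: 10.78
tcp_pos: [0.4886, 0.1599, 0.3326]
eef_rot: [-180.0, -0.2, -172.9]
contact_force: [-0.0, -0.2, -2.5]
gripper_width: 0.033
gripper_force: 40.0
```

Run:
```python
from h import *
c,s,L,n,ce=tilt('w8'); print(s['eef_rot'],s['joints']); centre(c,L,n,ce)
im=c['image'].astype(int); red=(im[...,0]-im[...,1]>40)&(im[...,0]-im[...,2]>40)&(abs((L-ce)@n)<.002)&(np.linalg.norm(L,axis=-1)<.1)
q=L[red]; d=np.linalg.svd(q-q.mean(0),full_matrices=False)[2][0]; print('red',len(q),d,q.mean(0),'yaw off mixer',np.degrees(np.arctan(d[1]/d[0])))
```

```text
t 10.7833 tcp [0.4886 0.1599 0.3326] F [-0.  -0.2 -2.5] M [ 0.04 -0.2   0.02] w 0.033
plane n(mixer) [-0.544 -0.001  0.839] tilt x deg -33.0 y -0.0 TCP-to-face dist 0.0379 12064 13007
[-1.79950919e+02 -1.76408642e-01 -1.72902292e+02] [ 3.99922526e+01  2.67727085e+00 -1.11716562e+01 -5.61869229e-02
 -7.63258604e+01 -1.22881103e+02]
rim 50 [-0.0132  0.0006  0.079 ] face centre rel TCP (mixer) [ 0.0096  0.0006 -0.039 ]
red 496 [0.83862791 0.01176343 0.54457768] [-0.01126482  0.0007055  -0.0520081 ] yaw off mixer 0.8036348959364639
```

View pics/w8.png

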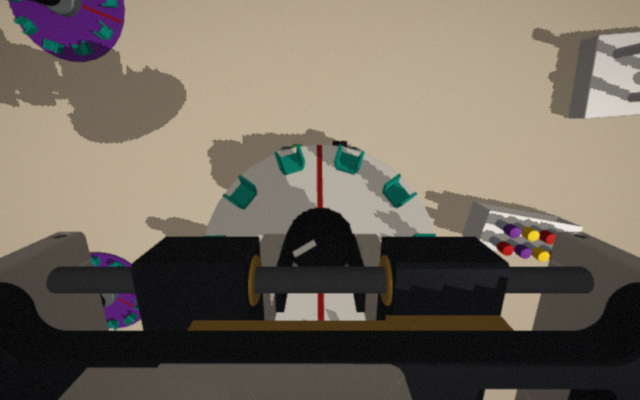

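The disc is tilted 33.0° in the grip (shaft 34.7°), and the red line runs straight at column 320. The knob sits about 13 mm forward in the pads but is held well. Next I go above the tip.

Request:
apply_moves(
  targets=[
    {"dp": [-0.002,-0.002,-0.04],"yaw": -0.5},
    {"dp": [-0.002,-0.002,-0.075],"yaw": -0.5},
    {"dp": [-0.002,-0.002,-0.1],"yaw": -0.5},
    {"dp": [-0.002,-0.002,-0.113],"yaw": -0.5},
    {"dp": [-0.002,-0.002,-0.1165],"yaw": -0.5},
    {"dp": [-0.002,-0.002,-0.1165],"yaw": -0.5},
  ],
)

```text
time_s: 11.33
tcp_pos: [0.487, 0.1579, 0.2165]
eef_rot: [-179.9, -0.1, -173.5]
contact_force: [-0.3, 0.3, -1.2]
gripper_width: 0.0329
gripper_force: 40.0
```

Run:
```python
from h import *
c,s,L,n,ce=tilt('w9'); print(s['eef_rot']); centre(c,L,n,ce)
c=cap('side'); b=cv2.resize(c['image'][110:220,260:380],(654,600),interpolation=cv2.INTER_CUBIC); cv2.imwrite('pics/s9.png',b[...,::-1])
# project tip and slot mouth in side view
for n_,X in (('tip',np.array([.5044,.1606,.1647])),('seat',np.array([.514,.1618,.1507]))):
    p=c['R']@X+c['t']; print(n_,c['fx']*p[0]/p[2]+c['cx'],c['fy']*p[1]/p[2]+c['cy'])
```

```text
t 11.3333 tcp [0.487  0.1579 0.2165] F [-0.3  0.3 -1.2] M [ 0.02 -0.15 -0.03] w 0.0329
plane n(mixer) [-0.545  0.005  0.838] tilt x deg -33.0 y 0.3 TCP-to-face dist 0.0379 12080 13042
[-1.79925596e+02 -1.29139081e-01 -1.73468410e+02]
rim 50 [-0.0126  0.0008  0.0794] face centre rel TCP (mixer) [ 0.01    0.0006 -0.0386]
tip 306.27747454292347 156.67235473129642
seat 309.1973495602705 158.98652212898384
```

View pics/s9.png

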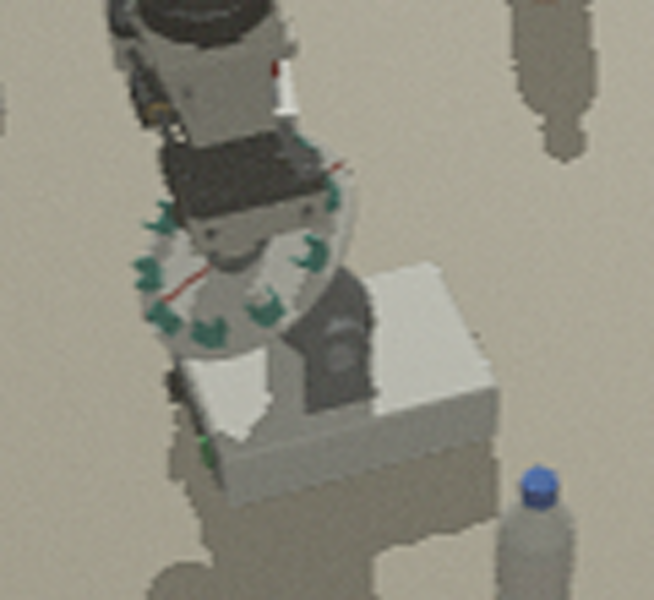

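Side view: the disc hovers tilted over the head, parallel to the flange and centred. Now I push along the shaft.

Request:
apply_moves(
  targets=[
    {"dp": [0.0017,0.0002,-0.0025],"yaw": 0},
    {"dp": [0.0034,0.0004,-0.005],"yaw": 0},
    {"dp": [0.005,0.0006,-0.0075],"yaw": 0},
    {"dp": [0.0068,0.0008,-0.01],"yaw": 0},
    {"dp": [0.0079,0.001,-0.0115],"yaw": 0},
    {"dp": [0.009,0.0011,-0.0132],"yaw": 0},
  ],
)

```text
time_s: 11.93
tcp_pos: [0.4967, 0.1594, 0.2042]
eef_rot: [-180.0, -0.0, -173.6]
contact_force: [0.2, -0.2, -1.2]
gripper_width: 0.0329
gripper_force: 40.0
```

Run:
```python
from h import *
c,s,L,n,ce=tilt('w10'); print(s['eef_rot']); p,_,_=centre(c,L,n,ce)
R=Ro.from_euler('z',7.05,degrees=True).as_matrix(); m=s['tcp_pos']+R@(p-.005*n); d=R.T@(m-np.array([.514,.1618,.1507]));ns=np.array([-.569,0,.822]); print('mouth rel seat, mixer',d.round(4),'along shaft',(d@ns).round(4),'across',(d@np.array([.822,0,.569])).round(4))
```

```text
t 11.9333 tcp [0.4967 0.1594 0.2042] F [ 0.2 -0.2 -1.2] M [ 0.02 -0.18 -0.01] w 0.0329
plane n(mixer) [-0.547  0.005  0.837] tilt x deg -33.2 y 0.3 TCP-to-face dist 0.0378 12103 13032
[-1.79995281e+02 -4.57201821e-03 -1.73563253e+02]
rim 50 [-0.013   0.0008  0.0791] face centre rel TCP (mixer) [ 0.0098  0.0006 -0.0388]
mouth rel seat, mixer [-0.0049  0.0003  0.0105] along shaft 0.0114 across 0.0019
```

Request:
apply_moves(
  targets=[
    {"dp": [-0.0002,0.0001,-0.002],"yaw": 0},
    {"dp": [0.0005,0.0002,-0.0034],"yaw": 0},
    {"dp": [0.0014,0.0003,-0.0047],"yaw": 0},
    {"dp": [0.0023,0.0005,-0.006],"yaw": 0},
    {"dp": [0.0032,0.0006,-0.0073],"yaw": 0},
    {"dp": [0.0032,0.0006,-0.0073],"yaw": 0},
  ],
)

```text
time_s: 12.48
tcp_pos: [0.4998, 0.16, 0.1968]
eef_rot: [-180.0, -0.0, -173.6]
contact_force: [0.7, 0.2, -0.8]
gripper_width: 0.0327
gripper_force: 40.0
```

```bash
cat >> h.py <<'E'
def rel(fn):
    c,s,L,n,ce=tilt(fn); p,_,_=centre(c,L,n,ce)
    R=Ro.from_euler('z',7.05,degrees=True).as_matrix(); m=s['tcp_pos']+R@(p-.005*n); d=R.T@(m-np.array([.514,.1618,.1507]));ns=np.array([-.569,0,.822]); print('mouth rel seat, mixer',d.round(4),'along shaft',(d@ns).round(4),'across',(d@np.array([.822,0,.569])).round(4))
    return c,s,L,n,ce,p
E
python3 -c "
from h import *
rel('w11')"
```

```text
t 12.4833 tcp [0.4998 0.16   0.1968] F [ 0.7  0.2 -0.8] M [ 0.11 -0.15  0.03] w 0.0327
plane n(mixer) [-0.547  0.005  0.837] tilt x deg -33.1 y 0.3 TCP-to-face dist 0.0379 12057 13034
rim 50 [-0.013   0.0007  0.0791] face centre rel TCP (mixer) [ 0.0098  0.0005 -0.0388]
mouth rel seat, mixer [-0.0017  0.0004  0.0031] along shaft 0.0035 across 0.0003
```

Request:
apply_moves(
  targets=[
    {"dp": [0.0008,0.0001,-0.0012],"yaw": 0},
    {"dp": [0.0016,0.0002,-0.0024],"yaw": 0},
    {"dp": [0.0023,0.0003,-0.0034],"yaw": 0},
    {"dp": [0.0028,0.0003,-0.0041],"yaw": 0},
    {"dp": [0.0028,0.0003,-0.0041],"yaw": 0},
  ],
)

```text
time_s: 12.95
tcp_pos: [0.5017, 0.1601, 0.1935]
eef_rot: [-180.0, -0.1, -173.6]
contact_force: [-8.0, 0.6, 7.4]
gripper_width: 0.033
gripper_force: 40.0
```

```bash
python3 -c "
from h import *
rel('w12')"
```

```text
t 12.95 tcp [0.5017 0.1601 0.1935] F [-8.   0.6  7.4] M [ 0.22  2.74 -0.01] w 0.033
plane n(mixer) [-0.566  0.     0.825] tilt x deg -34.4 y 0.0 TCP-to-face dist 0.0372 11738 12730
rim 50 [-0.0133  0.0007  0.0792] face centre rel TCP (mixer) [ 0.0101  0.0007 -0.0382]
mouth rel seat, mixer [0.0005 0.0005 0.0005] along shaft 0.0001 across 0.0007
```

Seated: tilt is now 34.4° like the flange, with the mouth 0.1 mm from the seat and contact force present. I release and regrip centred on the knob, then ratchet.

Request:
apply_moves(
  targets=[
    {"dp": [-0.0009,0,0.0012],"yaw": 0},
    {"dp": [-0.0009,0,0.0012],"yaw": 0},
    {"dp": [-0.0009,0,0.0012],"yaw": 0},
    {"dp": [-0.007,-0.001,0.0017],"yaw": 0},
    {"dp": [-0.0165,-0.002,0.0017],"yaw": 7},
    {"dp": [-0.0165,-0.002,0.0017],"yaw": 14},
    {"dp": [-0.0165,-0.002,0.0017],"yaw": 21},
    {"dp": [-0.0165,-0.002,0.0017],"yaw": 26},
    {"dp": [-0.0165,-0.002,0.0017],"yaw": 26},
  ],
  grip=-0.14,
  squeeze=8,
)

```text
time_s: 13.75
tcp_pos: [0.4858, 0.1582, 0.1947]
eef_rot: [-180.0, 0.0, -147.3]
contact_force: [0.5, 0.8, -0.4]
gripper_width: 0.0503
gripper_force: 0.0
```

Run:
```python
from h import *
c,s,L,n,ce,p=rel('w13'); print(s['eef_rot'],s['joints'][5])
im=c['image'].astype(int); q=L-p; h=q@n; ax=np.linalg.norm(q-h[...,None]*n,axis=-1)
k=(ax<.03)&(h>.03)&(c['range_z']>.1)&(im.max(-1)<110); t=np.percentile(h[k],[50,90,95,99]);print('h over face pct',t.round(4),k.sum())
cv2.imwrite('pics/c13.png',cv2.resize(c['image'][150:350,180:460],(784,560),interpolation=cv2.INTER_CUBIC)[...,::-1])
```

```text
t 13.75 tcp [0.4858 0.1582 0.1947] F [ 0.5  0.8 -0.4] M [ 0.04 -0.18 -0.04] w 0.0503
plane n(mixer) [-0.566 -0.     0.825] tilt x deg -34.4 y -0.0 TCP-to-face dist 0.0474 9696 10745
rim 55 [-0.0026  0.0003  0.0787] face centre rel TCP (mixer) [ 0.0247  0.0003 -0.0405]
mouth rel seat, mixer [-0.0009  0.0002 -0.0006] along shaft 0.0 across -0.0011
[-1.79996792e+02  1.23079100e-02 -1.47331548e+02] -97.42380880472379
h over face pct [0.0517 0.0831 0.0946 0.1016] 3500
```

View pics/c13.png

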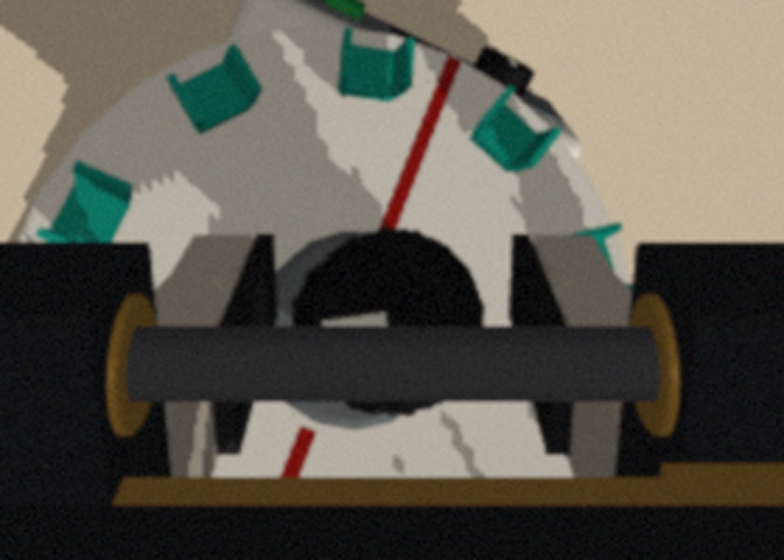

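Request:
apply_moves(
  targets=[
    {"dp": [0,0,0],"yaw": 0},
    {"dp": [0,0,0],"yaw": 0},
    {"dp": [0,0,0],"yaw": 0},
    {"dp": [0.0005,0,-0.0008],"yaw": 0},
    {"dp": [0.0006,0,-0.001],"yaw": -7},
    {"dp": [0.0008,0.0001,-0.0012],"yaw": -14},
    {"dp": [0.0009,0.0001,-0.0014],"yaw": -21},
    {"dp": [0.0011,0.0001,-0.0016],"yaw": -28},
    {"dp": [0.0012,0.0001,-0.0018],"yaw": -35},
    {"dp": [0.0014,0.0001,-0.002],"yaw": -42},
    {"dp": [0.0015,0.0001,-0.0021],"yaw": -50},
    {"dp": [0.0015,0.0001,-0.0021],"yaw": -50},
  ],
  grip=1,
)

```text
time_s: 14.8
tcp_pos: [0.4882, 0.1601, 0.1931]
eef_rot: [179.8, 0.0, 161.9]
contact_force: [-2.4, 5.5, 1.7]
gripper_width: 0.0379
gripper_force: 8.0
```

Run:
```python
from h import *
c,s,L,n,ce,p=rel('w14'); print(s['eef_rot'],s['joints'][5])
cv2.imwrite('pics/c14.png',cv2.resize(c['image'][150:350,180:460],(784,560),interpolation=cv2.INTER_CUBIC)[...,::-1])
```

```text
t 14.8 tcp [0.4882 0.1601 0.1931] F [-2.4  5.5  1.7] M [2.44 0.46 0.24] w 0.0379
plane n(mixer) [-0.557  0.017  0.831] tilt x deg -33.8 y 1.2 TCP-to-face dist 0.0442 8878 9703
rim 50 [-0.0026 -0.0004  0.0793] face centre rel TCP (mixer) [ 0.0225 -0.0012 -0.0381]
mouth rel seat, mixer [-0.0006  0.0003  0.0002] along shaft 0.0005 across -0.0004
[1.79791639e+02 4.90228744e-02 1.61938384e+02] -148.04593387470135
```

```bash
cat >> h.py <<'E'
def knob(fn,tcp,yawm=7.05):
    c=pickle.load(open(f'pics/{fn}.pkl','rb')); im=c['image'].astype(int)
    R=Ro.from_euler('z',yawm,degrees=True).as_matrix(); S=np.array([.5135,.1618,.1507])
    L=(cloud(c)-S)@R; n=np.array([-.567,0,.824]); e1=np.array([.824,0,.567])
    h=L@n-.005; x=L@e1; y=L[...,1]; ax=np.hypot(x,y)
    k=(ax<.019)&(h>.038)&(h<.056)&(c['range_z']>.1); hm=np.median(h[k&(im.max(-1)<100)])
    top=k&(abs(h-hm)<.003)
    w=top&(im.min(-1)>85)
    d=top&~w; cx,cy=np.median(x[d]),np.median(y[d])
    (ccx,ccy),cr=cv2.minEnclosingCircle(np.c_[x[top],y[top]].astype(np.float32))
    print(fn,'knob top over face',hm.round(4),'=> rad',((.0538-hm)/.00223).round(2),'n',top.sum(),'ptr px',w.sum(),'ptr at',x[w].mean().round(4),y[w].mean().round(4),'circle',round(ccx,4),round(ccy,4),round(cr,4))
    if w.sum()>5:
        q=np.c_[x[w],y[w]]; v=np.linalg.svd(q-q.mean(0))[2][0]; v*=np.sign(v@(q.mean(0)-[ccx,ccy])); print('ptr ang',np.degrees(np.arctan2(q[:,1].mean(),q[:,0].mean())).round(1),'line ang',np.degrees(np.arctan2(v[1],v[0])).round(1))
E
python3 -c "
from h import *
knob('w13',0);knob('w14',0)"
```

```text
w13 knob top over face 0.0511 => rad 1.23 n 1802 ptr px 78 ptr at -0.0005 -0.005 circle 0.0 0.0005 0.0174
ptr ang -95.4 line ang -21.1
w14 knob top over face 0.0505 => rad 1.49 n 1913 ptr px 24 ptr at -0.0041 -0.0021 circle -0.0007 0.0003 0.0187
ptr ang -153.1 line ang 156.0
```

Request:
apply_moves(
  targets=[
    {"dp": [-0.0006,0,0.0008],"yaw": 0},
    {"dp": [-0.0006,0,0.0008],"yaw": 0},
    {"dp": [-0.0006,0,0.0008],"yaw": 7},
    {"dp": [-0.0006,0,0.0008],"yaw": 14},
    {"dp": [-0.0006,0,0.0008],"yaw": 21},
    {"dp": [-0.0006,0,0.0008],"yaw": 28},
    {"dp": [-0.0006,0,0.0008],"yaw": 35},
    {"dp": [-0.0006,0,0.0008],"yaw": 42},
    {"dp": [-0.0006,0,0.0008],"yaw": 44},
    {"dp": [-0.0006,0,0.0008],"yaw": 44},
  ],
  grip=-0.14,
  squeeze=5,
)

```text
time_s: 15.68
tcp_pos: [0.4868, 0.158, 0.1932]
eef_rot: [-180.0, -0.0, -153.5]
contact_force: [-0.2, -0.1, -0.4]
gripper_width: 0.05
gripper_force: 0.0
```

```bash
python3 -c "
from h import *
c,s,*_=rel('w15');print(s['eef_rot']);knob('w15',0)"
```

```text
t 15.6833 tcp [0.4868 0.158  0.1932] F [-0.2 -0.1 -0.4] M [ 0.08 -0.13 -0.  ] w 0.05
plane n(mixer) [-0.565  0.     0.825] tilt x deg -34.4 y 0.0 TCP-to-face dist 0.0455 9396 10408
rim 52 [-0.0022  0.0004  0.0788] face centre rel TCP (mixer) [ 0.0239  0.0004 -0.0388]
mouth rel seat, mixer [-0.0007 -0.0001 -0.0005] along shaft 0.0 across -0.0009
[-1.79982159e+02 -4.04437603e-02 -1.53512241e+02]
w15 knob top over face 0.0501 => rad 1.64 n 1845 ptr px 140 ptr at -0.0016 -0.0075 circle 0.0004 -0.0001 0.0174
ptr ang -102.2 line ang -53.0
```

Request:
apply_moves(
  targets=[
    {"dp": [0,0,0],"yaw": 0},
    {"dp": [0,0,0],"yaw": 0},
    {"dp": [0,0,0],"yaw": 0},
    {"dp": [0.0004,0,-0.0006],"yaw": 0},
    {"dp": [0.0005,0,-0.0008],"yaw": -7},
    {"dp": [0.0007,0.0001,-0.001],"yaw": -14},
    {"dp": [0.0008,0.0001,-0.0012],"yaw": -21},
    {"dp": [0.0009,0.0001,-0.0014],"yaw": -28},
    {"dp": [0.0011,0.0001,-0.0016],"yaw": -35},
    {"dp": [0.0012,0.0001,-0.0017],"yaw": -40},
    {"dp": [0.0012,0.0001,-0.0017],"yaw": -40},
  ],
  grip=1,
)

```text
time_s: 16.65
tcp_pos: [0.4885, 0.1597, 0.1919]
eef_rot: [179.9, 0.0, 166.2]
contact_force: [-1.2, 4.7, 0.5]
gripper_width: 0.0375
gripper_force: 5.0
```

```bash
python3 -c "
from h import *
c,s,*_=rel('w16');print(s['eef_rot'])"
```

```text
t 16.65 tcp [0.4885 0.1597 0.1919] F [-1.2  4.7  0.5] M [1.5  0.24 0.18] w 0.0375
plane n(mixer) [-0.564  0.012  0.826] tilt x deg -34.3 y 0.9 TCP-to-face dist 0.0431 8682 9472
rim 50 [-0.0024 -0.0002  0.0793] face centre rel TCP (mixer) [ 0.0223 -0.0008 -0.0369]
mouth rel seat, mixer [-0.0005  0.0002  0.0001] along shaft 0.0004 across -0.0003
[1.79866224e+02 2.51930275e-02 1.66211073e+02]
```

Request:
apply_moves(
  targets=[
    {"dp": [-0.0004,0,0.0006],"yaw": 0},
    {"dp": [-0.0004,0,0.0006],"yaw": 0},
    {"dp": [-0.0004,0,0.0006],"yaw": 7},
    {"dp": [-0.0004,0,0.0006],"yaw": 14},
    {"dp": [-0.0004,0,0.0006],"yaw": 21},
    {"dp": [-0.0004,0,0.0006],"yaw": 28},
    {"dp": [-0.0004,0,0.0006],"yaw": 35},
    {"dp": [-0.0004,0,0.0006],"yaw": 40},
    {"dp": [-0.0004,0,0.0006],"yaw": 40},
  ],
  grip=-0.14,
)

```text
time_s: 17.45
tcp_pos: [0.4876, 0.1579, 0.1921]
eef_rot: [-180.0, -0.0, -153.3]
contact_force: [-0.2, -0.3, 0.3]
gripper_width: 0.0501
gripper_force: 0.0
```

```bash
python3 -c "
from h import *
c,s,*_=rel('w17');print(s['eef_rot']);knob('w17',0)"
```

```text
t 17.45 tcp [0.4876 0.1579 0.1921] F [-0.2 -0.3  0.3] M [ 0.08 -0.13 -0.01] w 0.0501
plane n(mixer) [-0.566 -0.     0.824] tilt x deg -34.5 y -0.0 TCP-to-face dist 0.0442 9518 10548
rim 51 [-0.0022  0.0005  0.0788] face centre rel TCP (mixer) [ 0.0232  0.0005 -0.0377]
mouth rel seat, mixer [-0.0007 -0.0001 -0.0004] along shaft 0.0 across -0.0008
[-1.79970943e+02 -4.99591842e-02 -1.53265919e+02]
w17 knob top over face 0.0493 => rad 2.01 n 1863 ptr px 136 ptr at -0.0046 -0.0064 circle 0.0002 0.0002 0.0174
ptr ang -125.9 line ang -64.2
```

Request:
apply_moves(
  targets=[
    {"dp": [0,0,0],"yaw": -5.5},
    {"dp": [0,0,0],"yaw": -5.5},
    {"dp": [0,0,0],"yaw": -5.5},
    {"dp": [0.0004,0,-0.0006],"yaw": -5.5},
    {"dp": [0.0005,0,-0.0008],"yaw": -12.5},
    {"dp": [0.0007,0,-0.001],"yaw": -19.5},
    {"dp": [0.0008,0,-0.0012],"yaw": -26.5},
    {"dp": [0.0009,0,-0.0013],"yaw": -33.5},
    {"dp": [0.0009,0,-0.0013],"yaw": -33.5},
  ],
  grip=1,
  squeeze=6,
)

```text
time_s: 18.25
tcp_pos: [0.4888, 0.1595, 0.1912]
eef_rot: [179.9, 0.0, 172.6]
contact_force: [-1.0, 2.6, 2.6]
gripper_width: 0.0362
gripper_force: 6.1
```

```bash
python3 -c "
from h import *
c,s,*_=rel('w18')"
```

```text
t 18.25 tcp [0.4888 0.1595 0.1912] F [-1.   2.6  2.6] M [1.21 0.44 0.13] w 0.0362
plane n(mixer) [-0.563  0.014  0.826] tilt x deg -34.3 y 1.0 TCP-to-face dist 0.0423 8436 9091
rim 50 [-0.0022  0.0001  0.0793] face centre rel TCP (mixer) [ 0.022  -0.0005 -0.0362]
mouth rel seat, mixer [-0.0004  0.0002  0.0002] along shaft 0.0004 across -0.0002
```

Request:
apply_moves(
  targets=[
    {"dp": [-0.0004,0,0.0006],"yaw": 0},
    {"dp": [-0.0004,0,0.0006],"yaw": 0},
    {"dp": [-0.0004,0,0.0006],"yaw": 7},
    {"dp": [-0.0004,0,0.0006],"yaw": 14},
    {"dp": [-0.0004,0,0.0006],"yaw": 21},
    {"dp": [-0.0004,0,0.0006],"yaw": 28},
    {"dp": [-0.0004,0,0.0006],"yaw": 28},
  ],
  grip=-0.05,
)

```text
time_s: 18.88
tcp_pos: [0.4882, 0.158, 0.1914]
eef_rot: [-180.0, -0.0, -158.6]
contact_force: [0.0, -0.3, -0.1]
gripper_width: 0.046
gripper_force: 0.0
```

```bash
python3 -c "
from h import *
c,s,*_=rel('w19');print(s['eef_rot']);knob('w19',0)"
```

```text
t 18.8833 tcp [0.4882 0.158  0.1914] F [ 0.  -0.3 -0.1] M [ 0.15 -0.16 -0.  ] w 0.046
plane n(mixer) [-0.565  0.     0.825] tilt x deg -34.4 y 0.0 TCP-to-face dist 0.0433 9094 10048
rim 50 [-0.0019  0.0007  0.0792] face centre rel TCP (mixer) [ 0.0229  0.0007 -0.0367]
mouth rel seat, mixer [-0.0004  0.0002 -0.0002] along shaft 0.0001 across -0.0004
[-1.79972863e+02 -3.65013511e-02 -1.58641610e+02]
w19 knob top over face 0.0487 => rad 2.28 n 1893 ptr px 138 ptr at -0.0067 -0.0053 circle -0.0001 -0.0 0.0174
ptr ang -141.9 line ang -60.6
```

Request:
apply_moves(
  targets=[
    {"dp": [0,0,0],"yaw": 4},
    {"dp": [0,0,0],"yaw": 4},
    {"dp": [0,0,0],"yaw": 4},
    {"dp": [0.0011,0,-0.0016],"yaw": 4},
    {"dp": [0.0012,0,-0.0018],"yaw": -3},
    {"dp": [0.0013,0,-0.002],"yaw": -10},
    {"dp": [0.0015,0,-0.0022],"yaw": -17},
    {"dp": [0.0016,0,-0.0023],"yaw": -24},
    {"dp": [0.0016,0,-0.0023],"yaw": -24},
  ],
  grip=1,
  squeeze=10,
)

```text
time_s: 19.68
tcp_pos: [0.4902, 0.1602, 0.1898]
eef_rot: [179.8, 0.1, 176.3]
contact_force: [-2.8, 4.8, 4.6]
gripper_width: 0.0343
gripper_force: 10.1
```

```bash
python3 -c "
from h import *
c,s,*_=rel('w20')"
```

```text
t 19.6833 tcp [0.4902 0.1602 0.1898] F [-2.8  4.8  4.6] M [2.02 0.89 0.21] w 0.0343
plane n(mixer) [-0.56   0.046  0.827] tilt x deg -34.1 y 3.2 TCP-to-face dist 0.0397 8662 9434
rim 50 [-0.0027  0.0007  0.0792] face centre rel TCP (mixer) [ 0.0201 -0.0012 -0.0343]
mouth rel seat, mixer [-0.0009 -0.0001  0.0006] along shaft 0.001 across -0.0004
```

Request:
apply_moves(
  targets=[
    {"dp": [-0.0011,0,0.0016],"yaw": 0},
    {"dp": [-0.0011,0,0.0016],"yaw": 0},
    {"dp": [-0.0011,0,0.0016],"yaw": 7},
    {"dp": [-0.0011,0,0.0016],"yaw": 14},
    {"dp": [-0.0011,0,0.0016],"yaw": 21},
    {"dp": [-0.0011,0,0.0016],"yaw": 28},
    {"dp": [-0.0011,0,0.0016],"yaw": 28},
  ],
  grip=-0.05,
)

```text
time_s: 20.32
tcp_pos: [0.4887, 0.1582, 0.1907]
eef_rot: [-180.0, -0.0, -154.8]
contact_force: [-0.3, 1.1, -0.3]
gripper_width: 0.0457
gripper_force: 0.0
```

```bash
python3 -c "
from h import *
c,s,*_=rel('w21');print(s['eef_rot']);knob('w21',0)"
```

```text
t 20.3167 tcp [0.4887 0.1582 0.1907] F [-0.3  1.1 -0.3] M [ 0.05 -0.13 -0.08] w 0.0457
plane n(mixer) [-0.565  0.001  0.825] tilt x deg -34.4 y 0.1 TCP-to-face dist 0.0424 9380 10365
rim 51 [-0.0019  0.0006  0.0792] face centre rel TCP (mixer) [ 0.0224  0.0006 -0.0361]
mouth rel seat, mixer [-0.0004  0.0001 -0.0002] along shaft 0.0 across -0.0004
[-1.79990070e+02 -2.54975759e-02 -1.54816271e+02]
w21 knob top over face 0.048 => rad 2.62 n 1878 ptr px 136 ptr at -0.0082 -0.0035 circle 0.0001 -0.0 0.0174
ptr ang -156.5 line ang -145.1
```

The disc rocks because the pads try to conform to the knob. I'll take a short fingertip grip near the knob's top with smaller strokes.

Request:
apply_moves(
  targets=[
    {"dp": [-0.002,0.0004,0.01],"yaw": -6},
    {"dp": [-0.003,0.0004,0.018],"yaw": -6},
    {"dp": [-0.003,0.0004,0.018],"yaw": -6},
  ],
)

```text
time_s: 20.62
tcp_pos: [0.4865, 0.1592, 0.2106]
eef_rot: [180.0, 0.1, -161.1]
contact_force: [0.9, 1.2, 1.1]
gripper_width: 0.0459
gripper_force: 0.0
```

Request:
apply_moves(
  targets=[
    {"dp": [0,0,0],"yaw": 0},
    {"dp": [0,0,0],"yaw": 0},
    {"dp": [0,0,0],"yaw": 0},
    {"dp": [0.0007,0,-0.001],"yaw": 0},
    {"dp": [0.0008,0,-0.0012],"yaw": -6},
    {"dp": [0.0009,0,-0.0014],"yaw": -12},
    {"dp": [0.001,0,-0.0016],"yaw": -18},
    {"dp": [0.0011,0,-0.0017],"yaw": -24},
    {"dp": [0.0011,0,-0.0017],"yaw": -24},
  ],
  grip=1,
  squeeze=7,
)

```text
time_s: 21.37
tcp_pos: [0.4872, 0.1595, 0.2072]
eef_rot: [179.9, 0.0, 174.7]
contact_force: [-0.4, 1.0, 1.4]
gripper_width: 0.034
gripper_force: 7.2
```

```bash
python3 -c "
from h import *
c,s,*_=rel('w22')"
```

```text
t 21.3667 tcp [0.4872 0.1595 0.2072] F [-0.4  1.   1.4] M [ 0.73 -0.07  0.06] w 0.034
plane n(mixer) [-0.57   0.032  0.821] tilt x deg -34.8 y 2.2 TCP-to-face dist 0.0559 8396 9044
rim 49 [-0.0109  0.0011  0.0791] face centre rel TCP (mixer) [ 0.023  -0.0007 -0.0521]
mouth rel seat, mixer [-0.0011  0.0001  0.0003] along shaft 0.0008 across -0.0007
```

Request:
apply_moves(
  targets=[
    {"dp": [-0.0007,0,0.001],"yaw": 0},
    {"dp": [-0.0007,0,0.001],"yaw": 0},
    {"dp": [-0.0007,0,0.001],"yaw": 6},
    {"dp": [-0.0007,0,0.001],"yaw": 13},
    {"dp": [-0.0007,0,0.001],"yaw": 20},
    {"dp": [-0.0007,0,0.001],"yaw": 24},
    {"dp": [-0.0007,0,0.001],"yaw": 24},
  ],
  grip=-0.05,
)

```text
time_s: 22.0
tcp_pos: [0.4859, 0.1586, 0.2079]
eef_rot: [-180.0, -0.0, -160.8]
contact_force: [-0.4, -0.0, -1.1]
gripper_width: 0.0461
gripper_force: 0.0
```

```bash
python3 -c "
from h import *
c,s,*_=rel('w23');print(s['eef_rot']);knob('w23',0)"
```

```text
t 22.0 tcp [0.4859 0.1586 0.2079] F [-0.4 -0.  -1.1] M [ 0.11 -0.13 -0.02] w 0.0461
plane n(mixer) [-0.566  0.001  0.824] tilt x deg -34.5 y 0.0 TCP-to-face dist 0.058 8976 9920
rim 51 [-0.01   -0.0003  0.0787] face centre rel TCP (mixer) [ 0.0246 -0.0003 -0.0535]
mouth rel seat, mixer [-0.0008 -0.0001 -0.0005] along shaft 0.0001 across -0.0009
[-1.79980851e+02 -4.48473029e-02 -1.60783640e+02]
w23 knob top over face 0.0475 => rad 2.84 n 2049 ptr px 109 ptr at -0.0088 -0.0025 circle -0.0004 0.0001 0.0171
ptr ang -163.9 line ang -151.1
```

Request:
apply_moves(
  targets=[
    {"dp": [0.0003,0,-0.001],"yaw": 2},
    {"dp": [0.0003,0,-0.001],"yaw": 2},
    {"dp": [0.0003,0,-0.001],"yaw": 2},
    {"dp": [0.0003,0,-0.001],"yaw": 2},
    {"dp": [0.0004,0,-0.0012],"yaw": -5},
    {"dp": [0.0006,0,-0.0014],"yaw": -12},
    {"dp": [0.0007,0,-0.0016],"yaw": -19},
    {"dp": [0.0008,0,-0.0018],"yaw": -26},
    {"dp": [0.0008,0,-0.0018],"yaw": -26},
  ],
  grip=1,
  squeeze=3,
)

```text
time_s: 22.8
tcp_pos: [0.4871, 0.1592, 0.2065]
eef_rot: [180.0, 0.0, 172.6]
contact_force: [0.2, -0.5, 0.1]
gripper_width: 0.0345
gripper_force: 3.0
```

```bash
python3 -c "
from h import *
c,s,*_=rel('w24')"
```

```text
t 22.8 tcp [0.4871 0.1592 0.2065] F [ 0.2 -0.5  0.1] M [-0.01 -0.15  0.  ] w 0.0345
plane n(mixer) [-0.571  0.019  0.82 ] tilt x deg -34.9 y 1.3 TCP-to-face dist 0.0557 8454 9100
rim 49 [-0.0105  0.0008  0.079 ] face centre rel TCP (mixer) [ 0.0232 -0.0003 -0.0518]
mouth rel seat, mixer [-0.001   0.0003 -0.0001] along shaft 0.0005 across -0.0009
```

Request:
apply_moves(
  targets=[
    {"dp": [0,0,0],"yaw": 0},
    {"dp": [0,0,0],"yaw": 0},
    {"dp": [0,0,0],"yaw": 7},
    {"dp": [0,0,0],"yaw": 14},
    {"dp": [0,0,0],"yaw": 21},
    {"dp": [0,0,0],"yaw": 28},
    {"dp": [0,0,0],"yaw": 28},
  ],
  grip=-0.05,
)

```text
time_s: 23.43
tcp_pos: [0.4869, 0.1588, 0.2063]
eef_rot: [-180.0, -0.0, -158.6]
contact_force: [0.0, 0.2, -0.3]
gripper_width: 0.0459
gripper_force: 0.0
```

```bash
python3 -c "
from h import *
c,s,*_=rel('w25');print(s['eef_rot']);knob('w25',0)"
```

```text
t 23.4333 tcp [0.4869 0.1588 0.2063] F [ 0.   0.2 -0.3] M [ 0.05 -0.11 -0.05] w 0.0459
plane n(mixer) [-0.565  0.001  0.825] tilt x deg -34.4 y 0.1 TCP-to-face dist 0.0562 9241 10165
rim 52 [-0.01   -0.0005  0.0787] face centre rel TCP (mixer) [ 0.0235 -0.0005 -0.052 ]
mouth rel seat, mixer [-0.0009 -0.0001 -0.0005] along shaft 0.0001 across -0.0011
[-1.79996929e+02 -1.02527319e-02 -1.58623258e+02]
w25 knob top over face 0.0473 => rad 2.94 n 2092 ptr px 110 ptr at -0.0087 -0.0013 circle -0.0 0.0 0.0174
ptr ang -171.4 line ang -163.8
```

Cause found: turning about vertical drags one knob side up the shaft axis. If the tool descends along the shaft by 17·sinθ·Δφ during the stroke, neither pad pulls the disc up.

Request:
apply_moves(
  targets=[
    {"dp": [-0.0005,-0.0004,-0.008],"yaw": 0},
    {"dp": [-0.0005,-0.0004,-0.013],"yaw": 0},
    {"dp": [-0.0005,-0.0004,-0.013],"yaw": 0},
  ],
)

```text
time_s: 23.73
tcp_pos: [0.4856, 0.158, 0.1917]
eef_rot: [-180.0, -0.1, -159.2]
contact_force: [-0.8, -0.4, 0.2]
gripper_width: 0.0461
gripper_force: 0.0
```

Request:
apply_moves(
  targets=[
    {"dp": [0,0,0],"yaw": 0},
    {"dp": [0,0,0],"yaw": 0},
    {"dp": [0,0,0],"yaw": 0},
    {"dp": [0.0004,0,-0.0006],"yaw": 0},
    {"dp": [0.0011,0.0001,-0.0016],"yaw": -7},
    {"dp": [0.0018,0.0002,-0.0026],"yaw": -14},
    {"dp": [0.0025,0.0003,-0.0036],"yaw": -21},
    {"dp": [0.0032,0.0004,-0.0046],"yaw": -28},
  ],
  grip=1,
  squeeze=8,
)

```text
time_s: 24.4
tcp_pos: [0.4901, 0.1598, 0.1896]
eef_rot: [179.9, 0.1, 172.6]
contact_force: [-3.3, 2.0, 5.8]
gripper_width: 0.0358
gripper_force: 8.2
```

```bash
python3 -c "
from h import *
c,s,*_=rel('w26')"
```

```text
t 24.4 tcp [0.4901 0.1598 0.1896] F [-3.3  2.   5.8] M [1.12 1.02 0.23] w 0.0358
plane n(mixer) [-0.567  0.019  0.823] tilt x deg -34.6 y 1.3 TCP-to-face dist 0.0402 8704 9578
rim 50 [-0.003   0.0002  0.0792] face centre rel TCP (mixer) [ 0.0204 -0.0005 -0.0348]
mouth rel seat, mixer [-0.0008  0.0003 -0.    ] along shaft 0.0004 across -0.0006
```

Request:
apply_moves(
  targets=[
    {"dp": [0,0,0],"yaw": 0},
    {"dp": [0,0,0],"yaw": 0},
    {"dp": [-0.001,-0.0001,0.0015],"yaw": 7},
    {"dp": [-0.002,-0.0002,0.003],"yaw": 14},
    {"dp": [-0.0032,-0.0004,0.0046],"yaw": 21},
    {"dp": [-0.0032,-0.0004,0.0046],"yaw": 28},
    {"dp": [-0.0032,-0.0004,0.0046],"yaw": 28},
  ],
  grip=-0.05,
)

```text
time_s: 25.03
tcp_pos: [0.4865, 0.1586, 0.1934]
eef_rot: [180.0, 0.0, -158.7]
contact_force: [-0.1, -0.1, -0.1]
gripper_width: 0.0464
gripper_force: 0.0
```

```bash
python3 -c "
from h import *
c,s,*_=rel('w27');print(s['eef_rot']);knob('w27',0)"
```

```text
t 25.0333 tcp [0.4865 0.1586 0.1934] F [-0.1 -0.1 -0.1] M [ 0.08 -0.15 -0.  ] w 0.0464
plane n(mixer) [-0.566  0.     0.825] tilt x deg -34.5 y 0.0 TCP-to-face dist 0.0458 8884 9827
rim 49 [-0.0017  0.0001  0.0794] face centre rel TCP (mixer) [ 0.0245  0.0001 -0.0387]
mouth rel seat, mixer [-0.0003  0.0003 -0.0001] along shaft 0.0001 across -0.0004
[ 1.79982714e+02  1.91279457e-02 -1.58690955e+02]
w27 knob top over face 0.0465 => rad 3.27 n 1737 ptr px 126 ptr at -0.0092 0.0019 circle -0.0002 0.0002 0.0173
ptr ang 168.5 line ang 166.4
```

Request:
apply_moves(
  targets=[
    {"dp": [-0.0002,0,0.0003],"yaw": 7},
    {"dp": [-0.0002,0,0.0003],"yaw": 7},
    {"dp": [-0.0002,0,0.0003],"yaw": 7},
    {"dp": [0.0002,0,-0.0003],"yaw": 7},
    {"dp": [0.0011,0.0001,-0.0016],"yaw": 0},
    {"dp": [0.002,0.0002,-0.0029],"yaw": -7},
    {"dp": [0.0029,0.0003,-0.0042],"yaw": -14},
    {"dp": [0.0036,0.0004,-0.0052],"yaw": -21},
  ],
  grip=1,
  squeeze=6,
)

```text
time_s: 25.75
tcp_pos: [0.4904, 0.1591, 0.1889]
eef_rot: [180.0, 0.1, 179.2]
contact_force: [-2.9, 0.2, 6.2]
gripper_width: 0.0353
gripper_force: 6.2
```

```bash
python3 -c "
from h import *
c,s,*_=rel('w28')"
```

```text
t 25.75 tcp [0.4904 0.1591 0.1889] F [-2.9  0.2  6.2] M [0.51 0.91 0.13] w 0.0353
plane n(mixer) [-0.566  0.003  0.824] tilt x deg -34.5 y 0.2 TCP-to-face dist 0.0398 8565 9504
rim 49 [-0.0026  0.0003  0.0792] face centre rel TCP (mixer) [ 0.0204  0.0002 -0.0343]
mouth rel seat, mixer [-0.0005  0.0003 -0.0002] along shaft 0.0001 across -0.0006
```

Request:
apply_moves(
  targets=[
    {"dp": [0,0,0],"yaw": 0},
    {"dp": [0,0,0],"yaw": 0},
    {"dp": [-0.001,-0.0001,0.0015],"yaw": 7},
    {"dp": [-0.002,-0.0002,0.003],"yaw": 14},
    {"dp": [-0.0036,-0.0004,0.0052],"yaw": 21},
    {"dp": [-0.0036,-0.0004,0.0052],"yaw": 28},
    {"dp": [-0.0036,-0.0004,0.0052],"yaw": 28},
  ],
  grip=-0.05,
)

```text
time_s: 26.38
tcp_pos: [0.4864, 0.1585, 0.1933]
eef_rot: [180.0, 0.0, -151.8]
contact_force: [-0.8, -0.2, -0.2]
gripper_width: 0.0455
gripper_force: 0.0
```

```bash
python3 -c "
from h import *
c,s,*_=rel('w29');print(s['eef_rot']);knob('w29',0)"
```

```text
t 26.3833 tcp [0.4864 0.1585 0.1933] F [-0.8 -0.2 -0.2] M [ 0.14 -0.13  0.  ] w 0.0455
plane n(mixer) [-0.565  0.     0.825] tilt x deg -34.4 y 0.0 TCP-to-face dist 0.0458 9175 10138
rim 50 [-0.0018 -0.      0.079 ] face centre rel TCP (mixer) [ 0.0244 -0.     -0.0388]
mouth rel seat, mixer [-0.0005  0.0001 -0.0003] along shaft 0.0 across -0.0006
[ 1.79992965e+02  1.24385638e-03 -1.51848706e+02]
w29 knob top over face 0.0457 => rad 3.64 n 1703 ptr px 117 ptr at -0.0087 0.0045 circle 0.0001 -0.0001 0.0173
ptr ang 152.5 line ang 163.9
```

Request:
apply_moves(
  targets=[
    {"dp": [0,0,0],"yaw": 0},
    {"dp": [0,0,0],"yaw": 0},
    {"dp": [0,0,0],"yaw": 0},
    {"dp": [0.0004,0,-0.0006],"yaw": 0},
    {"dp": [0.0013,0.0001,-0.0019],"yaw": -7},
    {"dp": [0.0022,0.0002,-0.0032],"yaw": -14},
    {"dp": [0.0031,0.0003,-0.0045],"yaw": -21},
    {"dp": [0.0038,0.0004,-0.0055],"yaw": -28},
  ],
  grip=1,
)

```text
time_s: 27.1
tcp_pos: [0.4906, 0.1591, 0.1885]
eef_rot: [180.0, 0.0, 179.4]
contact_force: [-2.0, 1.4, 6.3]
gripper_width: 0.0349
gripper_force: 6.2
```

Request:
apply_moves(
  targets=[
    {"dp": [0,0,0],"yaw": 0},
    {"dp": [0,0,0],"yaw": 0},
    {"dp": [-0.001,-0.0001,0.0015],"yaw": 7},
    {"dp": [-0.002,-0.0002,0.003],"yaw": 14},
    {"dp": [-0.0038,-0.0004,0.0055],"yaw": 21},
    {"dp": [-0.0038,-0.0004,0.0055],"yaw": 28},
    {"dp": [-0.0038,-0.0004,0.0055],"yaw": 28},
  ],
  grip=-0.05,
)

```text
time_s: 27.68
tcp_pos: [0.4863, 0.1584, 0.1933]
eef_rot: [180.0, -0.0, -151.7]
contact_force: [-0.3, -0.3, -0.3]
gripper_width: 0.0458
gripper_force: 0.0
```

Request:
apply_moves(
  targets=[
    {"dp": [0,0,0],"yaw": 0},
    {"dp": [0,0,0],"yaw": 0},
    {"dp": [0,0,0],"yaw": 0},
    {"dp": [0.0004,0,-0.0006],"yaw": 0},
    {"dp": [0.0013,0.0001,-0.0019],"yaw": -7},
    {"dp": [0.0022,0.0002,-0.0032],"yaw": -14},
    {"dp": [0.0031,0.0003,-0.0045],"yaw": -21},
    {"dp": [0.0038,0.0004,-0.0055],"yaw": -28},
  ],
  grip=1,
)

```text
time_s: 28.35
tcp_pos: [0.4906, 0.1591, 0.1885]
eef_rot: [180.0, 0.0, 179.4]
contact_force: [-2.5, 1.7, 6.0]
gripper_width: 0.0347
gripper_force: 6.2
```

```bash
python3 -c "
from h import *
c,s,*_=rel('w30')"
```

```text
t 28.35 tcp [0.4906 0.1591 0.1885] F [-2.5  1.7  6. ] M [0.79 0.76 0.21] w 0.0347
plane n(mixer) [-0.566  0.002  0.824] tilt x deg -34.5 y 0.2 TCP-to-face dist 0.0394 8585 9575
rim 50 [-0.0028  0.0003  0.079 ] face centre rel TCP (mixer) [ 0.02    0.0002 -0.0341]
mouth rel seat, mixer [-0.0007  0.0004 -0.0004] along shaft 0.0001 across -0.0008
```

Request:
apply_moves(
  targets=[
    {"dp": [0,0,0],"yaw": 0},
    {"dp": [0,0,0],"yaw": 0},
    {"dp": [-0.001,-0.0001,0.0015],"yaw": 7},
    {"dp": [-0.002,-0.0002,0.003],"yaw": 14},
    {"dp": [-0.0038,-0.0004,0.0055],"yaw": 21},
    {"dp": [-0.0038,-0.0004,0.0055],"yaw": 28},
    {"dp": [-0.0038,-0.0004,0.0055],"yaw": 28},
  ],
  grip=-0.05,
)

```text
time_s: 28.98
tcp_pos: [0.4863, 0.1585, 0.1932]
eef_rot: [180.0, -0.0, -151.8]
contact_force: [-0.1, -0.9, -0.4]
gripper_width: 0.0462
gripper_force: 0.0
```

```bash
python3 -c "
from h import *
c,s,*_=rel('w31');print(s['eef_rot']);knob('w31',0)"
```

```text
t 28.9833 tcp [0.4863 0.1585 0.1932] F [-0.1 -0.9 -0.4] M [ 0.1  -0.13 -0.  ] w 0.0462
plane n(mixer) [-0.566 -0.     0.825] tilt x deg -34.4 y -0.0 TCP-to-face dist 0.0458 9223 10134
rim 51 [-0.0014  0.0001  0.0792] face centre rel TCP (mixer) [ 0.0247  0.0001 -0.0386]
mouth rel seat, mixer [-0.0003  0.0002 -0.0002] along shaft 0.0 across -0.0004
[ 1.79995017e+02 -8.30160374e-03 -1.51766485e+02]
w31 knob top over face 0.044 => rad 4.37 n 1651 ptr px 104 ptr at -0.0041 0.0087 circle 0.0002 -0.0001 0.0174
ptr ang 115.0 line ang 160.8
```

Request:
apply_moves(
  targets=[
    {"dp": [0,0,0],"yaw": 0},
    {"dp": [0,0,0],"yaw": 0},
    {"dp": [0,0,0],"yaw": 0},
    {"dp": [0.0004,0,-0.0006],"yaw": 0},
    {"dp": [0.0013,0.0001,-0.0019],"yaw": -7},
    {"dp": [0.0022,0.0002,-0.0032],"yaw": -14},
    {"dp": [0.0031,0.0003,-0.0045],"yaw": -21},
    {"dp": [0.0038,0.0004,-0.0055],"yaw": -28},
  ],
  grip=1,
)

```text
time_s: 29.7
tcp_pos: [0.4905, 0.1591, 0.1883]
eef_rot: [180.0, 0.0, 179.4]
contact_force: [-3.0, 2.1, 5.4]
gripper_width: 0.0348
gripper_force: 6.2
```

Request:
apply_moves(
  targets=[
    {"dp": [0,0,0],"yaw": 0},
    {"dp": [0,0,0],"yaw": 0},
    {"dp": [-0.001,-0.0001,0.0015],"yaw": 7},
    {"dp": [-0.002,-0.0002,0.003],"yaw": 14},
    {"dp": [-0.0038,-0.0004,0.0055],"yaw": 21},
    {"dp": [-0.0038,-0.0004,0.0055],"yaw": 28},
    {"dp": [-0.0038,-0.0004,0.0055],"yaw": 28},
  ],
  grip=-0.05,
)

```text
time_s: 30.28
tcp_pos: [0.4864, 0.1584, 0.1933]
eef_rot: [180.0, -0.0, -151.6]
contact_force: [-0.7, -0.4, 0.4]
gripper_width: 0.0461
gripper_force: 0.0
```

```bash
python3 -c "
from h import *
c,s,*_=rel('w32');knob('w32',0)"
```

```text
t 30.2833 tcp [0.4864 0.1584 0.1933] F [-0.7 -0.4  0.4] M [-0.   -0.12 -0.01] w 0.0461
plane n(mixer) [-0.566  0.     0.825] tilt x deg -34.5 y 0.0 TCP-to-face dist 0.0459 9241 10186
rim 51 [-0.0017 -0.0001  0.0791] face centre rel TCP (mixer) [ 0.0246 -0.0001 -0.0387]
mouth rel seat, mixer [-0.0004 -0.     -0.0002] along shaft 0.0 across -0.0005
w32 knob top over face 0.0436 => rad 4.56 n 1641 ptr px 47 ptr at -0.0055 0.0065 circle 0.0003 -0.0002 0.0174
ptr ang 130.1 line ang -152.6
```

Request:
apply_moves(
  targets=[
    {"dp": [0,0,0],"yaw": 0},
    {"dp": [0,0,0],"yaw": 0},
    {"dp": [0,0,0],"yaw": 0},
    {"dp": [0.0004,0,-0.0006],"yaw": 0},
    {"dp": [0.0013,0.0001,-0.0019],"yaw": -7},
    {"dp": [0.0022,0.0002,-0.0032],"yaw": -14},
    {"dp": [0.0031,0.0003,-0.0045],"yaw": -21},
    {"dp": [0.0038,0.0004,-0.0055],"yaw": -28},
  ],
  grip=1,
)

```text
time_s: 31.0
tcp_pos: [0.4906, 0.1592, 0.1884]
eef_rot: [180.0, 0.0, 179.5]
contact_force: [-3.2, 2.4, 5.2]
gripper_width: 0.0344
gripper_force: 6.2
```

```bash
python3 -c "
from h import *
c,s,*_=rel('w33')"
```

```text
t 31.0 tcp [0.4906 0.1592 0.1884] F [-3.2  2.4  5.2] M [1.03 0.86 0.2 ] w 0.0344
plane n(mixer) [-0.568  0.007  0.823] tilt x deg -34.6 y 0.5 TCP-to-face dist 0.0392 8511 9531
rim 49 [-0.0027  0.0004  0.0792] face centre rel TCP (mixer) [ 0.0201  0.0001 -0.0338]
mouth rel seat, mixer [-0.0006  0.0004 -0.0002] along shaft 0.0002 across -0.0007
```

Request:
apply_moves(
  targets=[
    {"dp": [0,0,0],"yaw": 0},
    {"dp": [0,0,0],"yaw": 0},
    {"dp": [-0.001,-0.0001,0.0015],"yaw": 7},
    {"dp": [-0.002,-0.0002,0.003],"yaw": 14},
    {"dp": [-0.0038,-0.0004,0.0055],"yaw": 21},
    {"dp": [-0.0038,-0.0004,0.0055],"yaw": 28},
    {"dp": [-0.0038,-0.0004,0.0055],"yaw": 28},
  ],
  grip=-0.05,
)

```text
time_s: 31.63
tcp_pos: [0.4863, 0.1584, 0.1933]
eef_rot: [-180.0, -0.0, -151.7]
contact_force: [0.6, -0.1, 0.6]
gripper_width: 0.0463
gripper_force: 0.0
```

```bash
python3 -c "
from h import *
c,s,*_=rel('w34');print(s['eef_rot']);knob('w34',0)"
```

```text
t 31.6333 tcp [0.4863 0.1584 0.1933] F [ 0.6 -0.1  0.6] M [ 0.02 -0.12 -0.  ] w 0.0463
plane n(mixer) [-0.565 -0.     0.825] tilt x deg -34.4 y -0.0 TCP-to-face dist 0.0459 9190 10164
rim 50 [-0.0013  0.0002  0.0795] face centre rel TCP (mixer) [ 0.0248  0.0002 -0.0386]
mouth rel seat, mixer [-0.0002  0.0002 -0.0001] along shaft 0.0 across -0.0003
[-1.79999615e+02 -1.04302187e-02 -1.51656616e+02]
w34 knob top over face 0.0437 => rad 4.54 n 1634 ptr px 56 ptr at -0.0054 0.0068 circle -0.0002 -0.0002 0.0175
ptr ang 128.3 line ang -150.0
```

Request:
apply_moves(
  targets=[
    {"dp": [0.0006,0,-0.0009],"yaw": -4},
    {"dp": [0.0006,0,-0.0009],"yaw": -4},
    {"dp": [0.0006,0,-0.0009],"yaw": -4},
    {"dp": [0.001,0.0001,-0.0015],"yaw": -4},
    {"dp": [0.0019,0.0002,-0.0028],"yaw": -11},
    {"dp": [0.0028,0.0003,-0.004],"yaw": -18},
    {"dp": [0.0036,0.0004,-0.0052],"yaw": -25},
  ],
  grip=1,
  squeeze=9,
)

```text
time_s: 32.27
tcp_pos: [0.4903, 0.1589, 0.1889]
eef_rot: [180.0, 0.0, -177.4]
contact_force: [-3.9, 1.4, 8.4]
gripper_width: 0.034
gripper_force: 9.2
```

```bash
python3 -c "
from h import *
c,s,*_=rel('w35')"
```

```text
t 32.2667 tcp [0.4903 0.1589 0.1889] F [-3.9  1.4  8.4] M [0.81 1.21 0.26] w 0.034
plane n(mixer) [-0.566  0.001  0.824] tilt x deg -34.5 y 0.1 TCP-to-face dist 0.0399 8406 9334
rim 49 [-0.0029  0.0004  0.079 ] face centre rel TCP (mixer) [ 0.0202  0.0003 -0.0345]
mouth rel seat, mixer [-0.0008  0.0004 -0.0004] along shaft 0.0001 across -0.0009
```

Request:
apply_moves(
  targets=[
    {"dp": [0,0,0],"yaw": 0},
    {"dp": [0,0,0],"yaw": 0},
    {"dp": [-0.001,-0.0001,0.0015],"yaw": 7},
    {"dp": [-0.002,-0.0002,0.003],"yaw": 14},
    {"dp": [-0.0036,-0.0004,0.0052],"yaw": 21},
    {"dp": [-0.0036,-0.0004,0.0052],"yaw": 25},
    {"dp": [-0.0036,-0.0004,0.0052],"yaw": 25},
  ],
  grip=-0.05,
)

```text
time_s: 32.9
tcp_pos: [0.4863, 0.1584, 0.1932]
eef_rot: [180.0, -0.0, -151.9]
contact_force: [-0.3, 0.9, -0.7]
gripper_width: 0.0459
gripper_force: 0.0
```

```bash
python3 -c "
from h import *
c,s,*_=rel('w36');knob('w36',0)"
```

```text
t 32.9 tcp [0.4863 0.1584 0.1932] F [-0.3  0.9 -0.7] M [ 0.06 -0.13 -0.05] w 0.0459
plane n(mixer) [-0.565  0.001  0.825] tilt x deg -34.4 y 0.1 TCP-to-face dist 0.0458 9252 10172
rim 50 [-0.0017 -0.0001  0.079 ] face centre rel TCP (mixer) [ 0.0245 -0.0002 -0.0387]
mouth rel seat, mixer [-0.0006 -0.0001 -0.0004] along shaft 0.0 across -0.0007
w36 knob top over face 0.0436 => rad 4.56 n 1646 ptr px 53 ptr at -0.0051 0.0066 circle -0.0 -0.0002 0.0174
ptr ang 127.8 line ang -151.3
```

The knob is at its stop: two strokes, one firmer, changed neither its height (43.6 mm top, nominal 44) nor the pointer. The disc is flat on its seat. Retreat now.

Request:
apply_moves(
  targets=[
    {"dp": [-0.004,-0.0005,0.006],"yaw": 0},
    {"dp": [-0.011,-0.0014,0.016],"yaw": 0},
    {"dp": [-0.022,-0.0028,0.032],"yaw": 0},
    {"dp": [-0.025,-0.003,0.06],"yaw": 0},
    {"dp": [-0.025,-0.003,0.1],"yaw": 0},
    {"dp": [-0.025,-0.003,0.12],"yaw": 0},
    {"dp": [-0.025,-0.003,0.12],"yaw": 0},
  ],
  grip=-0.14,
)

```text
time_s: 33.53
tcp_pos: [0.4628, 0.1562, 0.3198]
eef_rot: [180.0, 0.5, -152.1]
contact_force: [0.4, 1.3, -0.9]
gripper_width: 0.0503
gripper_force: 0.0
```

```bash
python3 -c "
from h import *
c,s,*_=tilt('w37',lo=-.22);print(s['contact_force'],s['qd'].round(1));knob('w37',0)
t=cap('top');P=cloud(t);m=np.zeros((400,640),bool);m[165:220,255:305]=1;print(P[m&(P[...,2]>.1)&(P[...,2]<.25)].max(0).round(3))"
```

```text
t 33.5333 tcp [0.4628 0.1562 0.3198] F [ 0.4  1.3 -0.9] M [ 0.18 -0.22 -0.03] w 0.0503
plane n(mixer) [-0.565  0.001  0.825] tilt x deg -34.4 y 0.1 TCP-to-face dist 0.1635 6270 7188
[ 0.41485124  1.30550647 -0.88233151] [ 0.   1.9 -4.9 -1.7  4.3  0. ]
w37 knob top over face 0.0437 => rad 4.54 n 901 ptr px 47 ptr at -0.0028 0.0085 circle -0.0001 -0.0002 0.0174
ptr ang 108.3 line ang 70.7
[0.578 0.222 0.213]
```

Run:
```python
from h import *
def ptr(fn,c0,n,e1):
    c=pickle.load(open(f'pics/{fn}.pkl','rb')); im=c['image'].astype(int); L=cloud(c)-c0; e2=np.cross(n,e1)
    h=L@n;x=L@e1;y=L@e2; k=(np.hypot(x,y)<.016)&(h>.035)&(h<.06)&(c['range_z']>.1)
    w=k&(im.min(-1)>85); q=np.c_[x[w],y[w]]; far=q[np.argsort(-np.hypot(*q.T))[:max(5,len(q)//3)]]
    print(fn,w.sum(),'tip ang',np.degrees(np.arctan2(*far.mean(0)[::-1])).round(1),'r range',np.hypot(*q.T).min().round(4),np.hypot(*q.T).max().round(4),'h top',np.median(h[k]).round(4))
u=lambda d:np.array([np.cos(np.radians(d)),np.sin(np.radians(d)),0])
# e1 = disc direction pointing along tool +x (bench yaw -123.1; seated -173 = mixer -x)
ptr('w2',np.array([.5468,-.2162,.005]),np.array([0,0,1.]),u(-123.2))
m=u(7.05); n=-.567*m+[0,0,.824]; e1=-(.824*m+[0,0,.567])
f=np.array([.5135,.1618,.1507])+.005*n
for k in('w13','w15','w31','w36','w37'): ptr(k,f,n,e1)
```

```text
w2 43 tip ang 115.9 r range 0.0034 0.0158 h top 0.0516
w13 64 tip ang 109.9 r range 0.0027 0.0159 h top 0.0512
w15 127 tip ang 86.4 r range 0.0027 0.0159 h top 0.0503
w31 96 tip ang -70.1 r range 0.0034 0.0151 h top 0.0442
w36 41 tip ang -74.1 r range 0.0036 0.0136 h top 0.0437
w37 43 tip ang -78.2 r range 0.0035 0.0158 h top 0.0438
```

```bash
python3 -c "
from plant import r
print(r.close_job())"
```

```text
the job is handed in; nothing more can be done
None
```

The job is handed in at about 33.5 s: the disc sits flat on the drive flange and the knob is screwed to its stop, but during the earlier screwing strokes one edge of the disc rocked up to about 3° (roughly 1.3 mm) before I changed the stroke and it stayed within 0.5°.

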